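# Pack away the trial heels and wax tins after a fitting

### The arm

A 7-joint arm with a two-finger parallel gripper is mounted at the origin on the work surface. World frame = base frame: x ahead of the robot, y to its left, z up, the work surface at z = 0. Lengths are in mm, angles in rad, forces in N, time in s.
With the tool pointing down it reaches from about 400 to 875 mm from the base axis. Payload 4.4 kg.
Tool frame: the origin (TCP) lies on the centre line of the jaws, within the pads' length; the fingertips stand 14 mm ahead of it and the grasp point (between the pads) lies 5 mm behind it (tips_ahead is the distance from the TCP to the fingertips, in mm); z points along the fingers, y is the line along which they close (so a half turn about z gives the same grasp; the last joint's range is limited). The gripper opens to 85 mm and grips with 20 to 120 N. Pads are 22 mm wide; open, the fingers measure 114 mm over their backs; the gripper's body (76 mm by 85 mm) begins 54 mm behind the grasp point. The pads swing forward as they close: fully open they stand 13 mm farther back than shut.
Start: joints at [-0.066, 0.628, 0.038, 1.517, -0.027, 0.996, -0.02], TCP at [650.014, 0.027, 245.313] pointing down, gripper open.
Joint ranges: [-3.06, 3.06], [-0.37, 2.12], [-1.25, 1.32], [0.18, 2.47], [-1.1, 4.24], [0.23, 1.98], [-2.94, 2.94]. Speed limits (rad/s): [2.57, 2.57, 3.14, 3.14, 3.14, 3.14, 3.14].

### API

Orientations are given as [roll, pitch, yaw] about the fixed x, y, z axes, in that order (R = Rz(yaw) Ry(pitch) Rx(roll)).
In Python, from cell import * gives the robot as it stands.
- The arm moves only by the tool move_arm, never from a script. Its argument "rows" is text: rows parted by semicolons, each of 7 numbers parted by spaces: the shift along the tool's x, y, z scaled (see below), then the turn, a rotation vector about the tool's x, y, z scaled (see below), then the closure, from -1 (fully open) to 1 (shut). A call has 1 to 12 rows; each row is the pose to reach, as a shift and turn from the pose commanded when the call began, along the tool's axes at that moment; what a row does not reach only later rows make up. The controller multiplies each number of a shift by 0.3 m and each number of a turn by pi/2 rad. A row lasts 1/12 s, in which the tool goes at most 41.7 mm and 7.16 degrees, less where a joint would pass 70% of its speed; a pose out of reach is approached as far as the arm can. A call with a number of a shift or a turn outside -1 to 1 is refused whole. A call with a gripper value outside its range is refused whole. The fingers move at their own pace and stop on an object; the grip force is fixed at half the most. Time passes only in rows, so rows that repeat a pose let the fingers close. It gives the time, the measured TCP pose, the force, the opening and the grip force at its end, in the units of the state.
- read_state(): the state, without advancing time (a new reading comes with each control period).
- get_image(name): name is "scene" or "side" or "wrist"; returns a dict with "img" (384x512x3 uint8, red, green, blue), "vfov" (degrees; the focal length in pixels is half the picture's height over the tangent of half this angle, whatever the lens; pixels are square), "cx", "cy" (the principal point, pixels), "extrinsics" (4x4, takes a point from camera to world coordinates); the wrist camera has in their place "T_tool_cam" (4x4, takes a point from camera to tool coordinates, whose origin is the TCP and whose axes are the flange's). Camera axes: x right, y up, looking along -z (the intrinsics and any distortion apply to the point x, -y, -z); pixel columns grow to the right and rows downward; lengths in mm; the calibration is good to about 2 mm. A picture is of the moment at which its call begins: read the wrist's pose just before it. There is no depth.
- finish_job(): hands the job in; it is judged then, once.
The state is a dict: "clock": time; "qpos": joint angles; "qd": joint speeds; "tau": joint torques, N m; "eef_pos": TCP position; "tool_rot": TCP orientation; "force": force on the tool from outside, world axes, zero at the start; "torque": the same for the moment, N m; "width": finger opening in mm; "gripper_force": force on a finger pad.
Only numpy, scipy, OpenCV 4.12 (cv2) and the standard library are available. Lean on these libraries where they do the work, as an engineer would, in place of code of your own. Each camera call takes 0.05 s, during which the arm holds its last target. There are 200 camera calls.

### The job

The fitting is over: lift the lid of the trial-heel case right back until it rests on its stop and leave it open, and put every trial heel on the bench back into its own slot in the case (the pocket with the same number of brass studs, which it fits), upright and fully down. Stand each of the metal tins upright on the floor of the divided crate, one to a cell, beside the jar that already stands in there. Leave the jar and the tape reel where they are.

Things in the scene. Friction and masses are not known exactly. Their poses are not given: they have to be found in the camera images.
- lid (a joint): opening angle of the case lid in rad: 0 shut, 1.8 fully open against its stop (the lid then leans back 13 degrees past upright). The hinge is stiff (about 0.35 N m of friction): the lid stays at whatever angle it is left. At the start it is shut or slightly ajar.
- lid_handle (a point): middle of the lid's handle, a round steel bar 10 mm thick, 100 mm long, parallel to the hinge (this point's y), 35 mm off the lid's front face (across from the hinge) on two end posts. With the lid shut it is 70 mm above the bench (12 mm below the lid's top), 165 mm out from the hinge line and 40 mm above it, and the point's x is level from handle to hinge; the axes turn with the lid.
- lid_hinge (a point): middle of the hinge line (this point's y), 30 mm above the bench. The plywood case is fixed: base 130 mm from handle side to hinge side, 266 mm along the hinge, 30 mm high; the lid is a hollow hood 52 mm deep of the same outline. Four slots stand in a row along the case, 62 mm apart, in any order, 65 mm from the hinge line.
- slot1 (a point): centre of the pocket floor of slot 1, marked by 1 brass stud on the ledge at its handle side. Pocket 57 mm (its x, across the case) by 29 mm (its y, along the row), 14 mm deep; flat floor 20 mm above the bench, rim 34 mm. z is up; +x points from the case's handle side to its hinge side.
- slot2 (a point): centre of the pocket floor of slot 2, marked by 2 brass studs on the ledge at its handle side. Pocket 57 mm (its x, across the case) by 37 mm (its y, along the row), 14 mm deep; flat floor 20 mm above the bench, rim 34 mm. z is up; +x points from the case's handle side to its hinge side.
- slot3 (a point): centre of the pocket floor of slot 3, marked by 3 brass studs on the ledge at its handle side. Pocket 57 mm (its x, across the case) by 45 mm (its y, along the row), 14 mm deep; flat floor 20 mm above the bench, rim 34 mm. z is up; +x points from the case's handle side to its hinge side.
- slot4 (a point): centre of the pocket floor of slot 4, marked by 4 brass studs on the ledge at its handle side. Pocket 57 mm (its x, across the case) by 53 mm (its y, along the row), 14 mm deep; flat floor 20 mm above the bench, rim 34 mm. z is up; +x points from the case's handle side to its hinge side.
- heel1: trial heel 1: plain wooden block with a black rubber foot and 1 brass stud on top; 52 mm long (its x), 24 mm wide (its y), 38 mm tall (its z, up). Origin: centre of its underside. Mass about 80 g. May be absent.
- heel2: trial heel 2: plain wooden block with a black rubber foot and 2 brass studs in a row on top; 52 mm long (its x), 32 mm wide (its y), 38 mm tall (its z, up). Origin: centre of its underside. Mass about 100 g. May be absent.
- heel3: trial heel 3: plain wooden block with a black rubber foot and 3 brass studs in a row on top; 52 mm long (its x), 40 mm wide (its y), 38 mm tall (its z, up). Origin: centre of its underside. Mass about 120 g. May be absent.
- heel4: trial heel 4: plain wooden block with a black rubber foot and 4 brass studs in a row on top; 52 mm long (its x), 48 mm wide (its y), 38 mm tall (its z, up). Origin: centre of its underside. Mass about 140 g. May be absent.
- crate_in (a point): centre of the inner floor of an open plywood crate fixed to the bench, outside 135 x 135 mm and 34 mm high, floor 5 mm above the bench, walls and the two crossed dividers 5 mm thick: four square cells of 60 mm, whose centres lie at x = +-32.5 mm and y = +-32.5 mm in this point's frame. z is up.
- tin1: round plain metal tin, 48 mm in diameter (the top edge tapers over the last 4 mm), 64 mm tall, standing upright on the bench. Origin: centre of its underside, z up. About 160 g. May be absent.
- tin2: round plain metal tin, 48 mm in diameter (the top edge tapers over the last 4 mm), 64 mm tall, standing upright on the bench. Origin: centre of its underside, z up. About 160 g. May be absent.
- tin3: round plain metal tin, 48 mm in diameter (the top edge tapers over the last 4 mm), 64 mm tall, standing upright on the bench. Origin: centre of its underside, z up. About 160 g. May be absent.
- jar_a: small amber jar with a black lid, 42 mm in diameter, 55 mm tall, that already stands in the crate cell at -x, -y of the crate; it stays there. Origin: centre of its underside. May be absent.
- jar_b: small amber jar with a black lid, 42 mm in diameter, 55 mm tall, that already stands in the crate cell at +x, +y of the crate; it stays there. Origin: centre of its underside. May be absent.
- reel: small yellow reel of measuring tape, 42 mm in diameter, 16 mm high, lying flat among the task's things; not to be disturbed. Origin: centre of its underside.
Things that resemble listed ones, but are neither listed nor needed, are in the scene too. Leave any pink or red look-alike of the heel1 alone.

How it is judged:
By the outcome, as a careful person would: the job done as asked, in the order asked, and still so for the second after the job is handed in, with the robot touching nothing.
Of heel1, heel2, heel3, heel4 only 3 to 4 are there at a start; the rules pass over those that are not, and their reading is None.
Of tin1, tin2, tin3 only 2 to 3 are there at a start; the rules pass over those that are not, and their reading is None.
Of jar_a, jar_b only 1 to 1 are there at a start; the rules pass over those that are not, and their reading is None.
At some moment in a run one of heel2, heel3, heel4 may be knocked a few centimetres aside while the robot is not near it.
Once in a run the grip may slacken for a moment while it holds something.
It also fails if it takes over 210 s, if anything falls off the work surface, if the arm or the gripper's body presses on something with over 40 N, if the wrist force passes 120 N, or if a joint passes its speed limit or range.

## Working session

There is one attempt and no reset: what is moved stays moved. The work goes in short steps, Python scripts to look and compute and a tool call to move; the robot and the scene stay as the last step left them, time stands still between calls to the robot, and variables do not carry over. Pictures are saved under pics/ and viewed, at most 14 in all, crops included, and the job is handed in when it is done.

Besides the shell and the picture viewer there is one more tool, called after "Request:" in YAML: its name, and indented under it one key for each argument. move_arm: Moves the arm, as the interface text tells. Its arguments: {"type":"object","properties":{"rows":{"type":"string"}},"required":["rows"]}

```bash
mkdir -p pics; ls; cat > h.py <<'E'
import numpy as np, cv2
from cell import *
from scipy.spatial.transform import Rotation as R
def snap(name, fn=None):
    s=read_state(); g=get_image(name); im=cv2.cvtColor(g["img"],cv2.COLOR_RGB2BGR)
    if fn: cv2.imwrite("pics/"+fn+".png",im)
    h=im.shape[0]; f=h/2/np.tan(np.radians(g["vfov"])/2)
    if "extrinsics" in g: T=np.array(g["extrinsics"])
    else:
        A=np.eye(4);A[:3,:3]=R.from_euler("xyz",s["tool_rot"]).as_matrix();A[:3,3]=s["eef_pos"];T=A@np.array(g["T_tool_cam"])
    return dict(im=im,f=f,cx=g["cx"],cy=g["cy"],T=T,g={k:v for k,v in g.items() if k!="img"})
def ray(c,u,v):
    d=np.array([(u-c["cx"])/c["f"],-(v-c["cy"])/c["f"],-1.]); return c["T"][:3,3],c["T"][:3,:3]@d
def onz(c,u,v,z):
    o,d=ray(c,u,v); return o+d*(z-o[2])/d[2]
def proj(c,p):
    q=np.linalg.inv(c["T"])@np.append(p,1); return c["cx"]-c["f"]*q[0]/q[2], c["cy"]+c["f"]*q[1]/q[2]
E
python3 - <<'E'
from h import *
for n in("scene","side","wrist"):
    c=snap(n,n+"0"); print(n,c["g"])
print(read_state())
a=[cv2.imread(f"pics/{n}0.png") for n in("scene","side")]
E
```

```text
pics
scene {'vfov': 44.709082545810375, 'cx': 266.91604212905236, 'cy': 189.30242141177624, 'extrinsics': array([[ 2.91767025e-01, -8.15625007e-01,  4.99627713e-01,
         1.12953375e+03],
       [ 9.56365805e-01,  2.40368055e-01, -1.66095289e-01,
        -1.98876473e+02],
       [ 1.53769295e-02,  5.26287988e-01,  8.50167339e-01,
         1.05391514e+03],
       [ 0.00000000e+00,  0.00000000e+00,  0.00000000e+00,
         1.00000000e+00]])}
side {'vfov': 44.47513592837764, 'cx': 257.6136125597749, 'cy': 179.7222766768811, 'extrinsics': array([[ 8.15412768e-01,  3.17358956e-01, -4.84133567e-01,
         2.27302332e+01],
       [-5.78343573e-01,  4.10624200e-01, -7.04915937e-01,
        -7.58205390e+02],
       [-2.49144274e-02,  8.54792992e-01,  5.18370728e-01,
         6.10980517e+02],
       [ 0.00000000e+00,  0.00000000e+00,  0.00000000e+00,
         1.00000000e+00]])}
wrist {'vfov': 66.16876054903553, 'cx': 257.38362071008794, 'cy': 192.72668378109384, 'T_tool_cam': array([[ 2.56961996e-04,  9.63822207e-01,  2.66545846e-01,
         6.86251858e+01],
       [ 9.99999892e-01, -1.
[... 219 characters left out ...]
0e+00]])}
{'clock': 0.15, 'qpos': array([-0.06583866,  0.62914218,  0.03844117,  1.5181305 , -0.02699405,
        0.99627964, -0.01999024]), 'qd': array([ 0.00035183, -0.00188905, -0.00026196, -0.00296804,  0.00019001,
       -0.000958  ,  0.00182141]), 'tau': array([ 2.19518879e-03, -5.63800478e+01,  1.22790758e+00, -1.93650573e+01,
        1.11919764e-02,  7.40401709e-03, -1.44664841e-05]), 'eef_pos': array([6.49555287e+02, 6.07127724e-02, 2.44597158e+02]), 'tool_rot': array([-3.14015058e+00,  7.63772021e-06,  1.57085400e+00]), 'force': array([-0.70499178, -0.41880422, -0.14057477]), 'torque': array([-0.00345148, -0.03047703,  0.01756295]), 'gripper_force': 0.0, 'width': 85.45586907126616}
```

View pics/scene0.png

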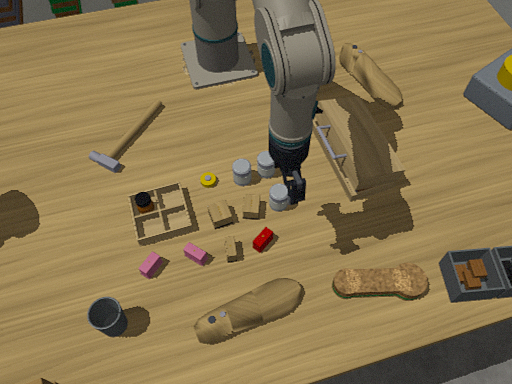

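View pics/side0.png

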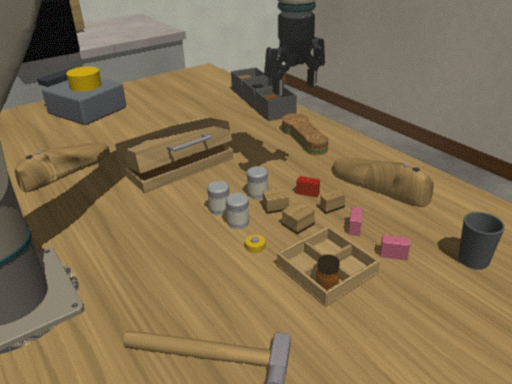

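The scene shows the tins at (242,172), (266,165), (279,198). The plain wooden blocks are at (220,214), (251,206), (232,250), and red/pink look-alikes at (263,239), (195,253), (150,264) must be left alone. The jar in the crate is at (144,202), the reel at (208,180), and the case with its lid handle at (328,145). In the side view, the handle is at (190,143). I'll take close crops next.

```bash
python3 - <<'E'
from h import *
a=cv2.imread("pics/scene0.png")[80:280,120:420]; b=cv2.imread("pics/side0.png")[110:310,110:410]
cv2.imwrite("pics/c1.png",cv2.resize(a,None,fx=2.66,fy=2.66,interpolation=cv2.INTER_CUBIC))
cv2.imwrite("pics/c2.png",cv2.resize(b,None,fx=2.66,fy=2.66,interpolation=cv2.INTER_CUBIC))
E
```

```text
(no output)
```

View pics/c1.png

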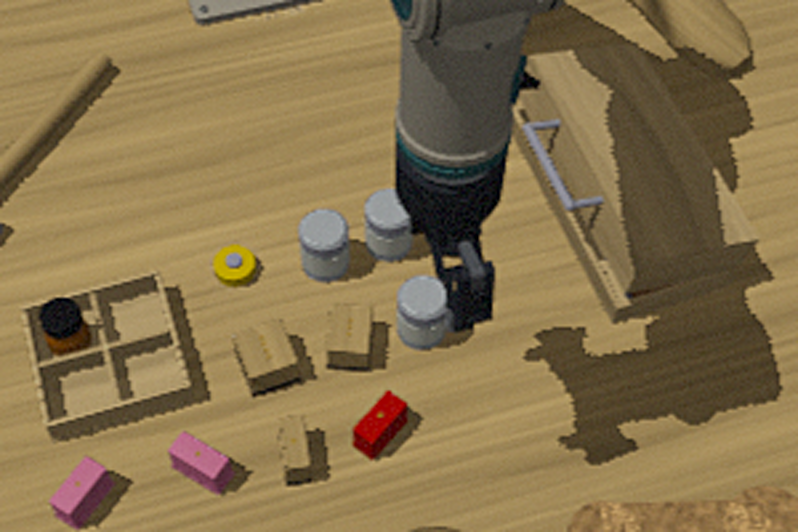

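View pics/c2.png

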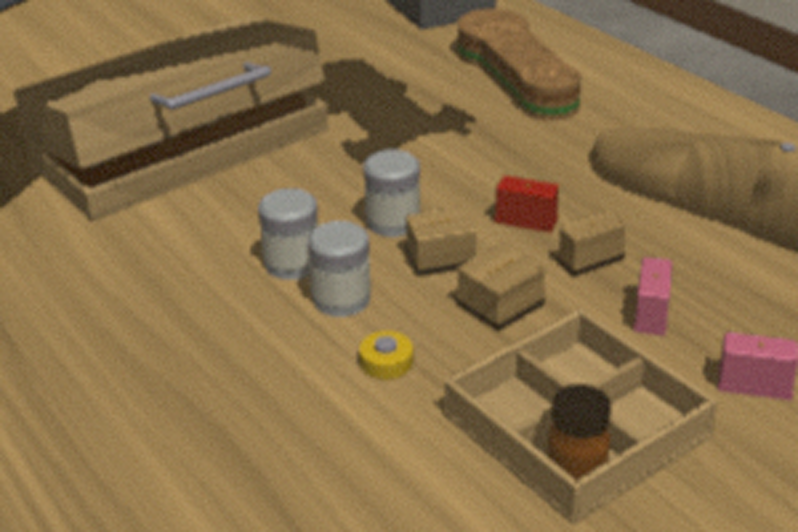

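The crops show three plain wooden blocks: scene (221,214) looks like 3 studs, (251,206) and (231,249) need a closer look. Pink and red look-alikes are rejected. The lid is slightly ajar. Handle bar ends are at scene crop (528,128)/(573,206) and side crop (163,103)/(266,72).

```bash
cat >> h.py <<'E'
def tri(c1,p1,c2,p2):
    o1,d1=ray(c1,*p1);o2,d2=ray(c2,*p2)
    A=np.stack([d1,-d2],1);t=np.linalg.lstsq(A,o2-o1,rcond=None)[0]
    a=o1+d1*t[0];b=o2+d2*t[1];return (a+b)/2,np.linalg.norm(a-b)
E
python3 - <<'E'
from h import *
np.set_printoptions(suppress=True,precision=1)
A=snap("scene");B=snap("side")
s=lambda u,v:(120+u/2.66,80+v/2.66); q=lambda u,v:(110+u/2.66,110+v/2.66)
for n,a,b in [("h1",(529,128),(163,102)),("h2",(573,206),(266,72)),("baseFrontNear? ",(614,316),(325,125)),
 ("tinA",(325,228),(341,238)),("tinB",(388,208),(289,205)),("tinC",(423,297),(391,166)),("reel",(235,262),(386,345)),("jar",(62,317),(581,403))]:
    print(n,*tri(A,s(*a),B,q(*b)))
print("front corners z0 side",onz(B,*q(97,215),0),onz(B,*q(325,127),0),"scene",onz(A,*s(618,318),0))
print("heels top z38",[onz(A,*s(*p),38) for p in [(266,342),(350,322),(293,432)]])
print("crate rim z34",[onz(A,*s(*p),34) for p in [(24,307),(155,275),(188,389),(50,428)]])
E
```

```text
h1 [422.  176.9  98.3] 7.569750558455122
h2 [526.7 180.7  97.8] 1.2334560046850154
baseFrontNear?  [603.6 207.8   4.2] 1.903412969630049
tinA [459.  -45.9  58.5] 2.7005549954180594
tinB [452.1  20.9  58.3] 0.15059075910203645
tinC [558.5  23.2  56.6] 0.40875283012893476
reel [ 441.3 -134.4   13.3] 1.1626923011638188
jar [ 481.8 -304.9   53.1] 1.5663997211377223
front corners z0 side [348.1 196.2   0. ] [605.3 209.4   0. ] scene [603.9 213.1   0. ]
heels top z38 [array([ 553.5, -129. ,   38. ]), array([554.9, -47.6,  38. ]), array([ 650.3, -128.1,   38. ])]
crate rim z34 [array([ 448.7, -340.4,   34. ]), array([ 448.3, -213.9,   34. ]), array([ 579. , -209.2,   34. ]), array([ 582.4, -336.3,   34. ])]
```

```bash
cat >> h.py <<'E'
np.set_printoptions(suppress=True,precision=2)
def go(pos,yaw_deg,start=None):
    """numbers for move_arm from current (or given (pos,yaw)) pose to pos with tool down at yaw"""
    s=read_state()
    p0,R0=(s["eef_pos"],R.from_euler("xyz",s["tool_rot"])) if start is None else (np.array(start[0],float),R.from_euler("xyz",[np.pi,0,np.radians(start[1])]))
    R1=R.from_euler("xyz",[np.pi,0,np.radians(yaw_deg)])
    sh=R0.inv().apply(np.array(pos,float)-p0)/300; tv=(R0.inv()*R1).as_rotvec()/(np.pi/2)
    n=max(np.abs(sh).max()*300/35,np.linalg.norm(tv)*90/7.1)
    print("shift",sh.round(4),"turn",tv.round(4),"rows~%.1f"%n)
E
python3 -c "
from h import *
go([474,140,245],2.5)"
```

```text
shift [ 0.47 -0.59  0.  ] turn [-0.    0.    0.97] rows~12.3
```

Request:
move_arm:
  rows: "0.1 -0.12 0 0 0 0.2 -1;0.2 -0.24 0 0 0 0.4 -1;0.3 -0.36 0 0 0 0.6 -1;0.4 -0.48 0 0 0 0.8 -1;0.47 -0.59 0 0 0 0.97 -1;0.47 -0.59 0 0 0 0.97 0.43;0.47 -0.59 0 0 0 0.97 0.43;0.47 -0.59 0 0 0 0.97 0.43;0.47 -0.59 0 0 0 0.97 0.43;0.47 -0.59 0 0 0 0.97 0.43;0.47 -0.59 0 0 0 0.97 0.43;0.47 -0.59 0 0 0 0.97 0.43"

```text
clock: 1.25
eef_pos: [473.0, 141.2, 245.4]
tool_rot: [-3.141, -0.0, 0.065]
force: [-0.2, -0.3, 0.5]
width: 24.5
gripper_force: 0.0
```

Request:
move_arm:
  rows: "0 0 0 0 0 0.16 0.43;0 0 0 0 0 0.16 0.43;0 0 0 0 0 0.16 0.43"

```text
clock: 1.5
eef_pos: [473.0, 141.2, 245.2]
tool_rot: [3.141, -0.0, -0.183]
force: [-0.1, -0.7, -0.6]
width: 24.3
gripper_force: 0.0
```

```bash
python3 -c "
from h import *
s=read_state();print(s['eef_pos'],s['tool_rot'],s['width'],s['qpos'])
a=snap('wrist','w1');b=snap('scene','s1')
b=cv2.resize(b['im'][40:280,120:440],None,fx=1.6,fy=1.6)
cv2.imwrite('pics/ws1.png',np.vstack([a['im'],b])[:,:])" 
```

```text
[472.95 141.16 245.24] [ 3.14 -0.   -0.18] 24.29358522241461 [-0.72  0.45  0.53  1.95 -0.31  0.82 -1.78]
```

View pics/w1.png

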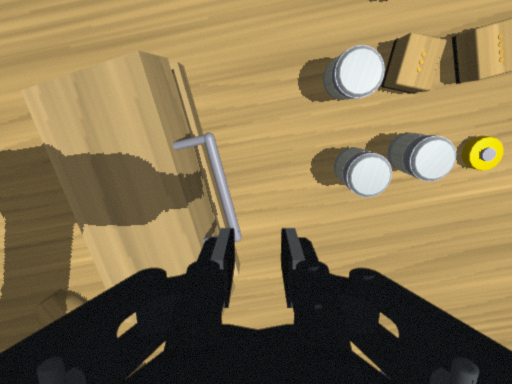

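The wrist view shows the handle bar running from (209,135) towards (237,240), with the lower end near the finger. The tins are at (358,72), (366,174) and (432,157), and the reel at (487,153).

```bash
python3 -c "
from h import *
c=snap('wrist');B=snap('scene');S=snap('side','sd1')
for z in(94,98,102):
  a=onz(c,209,135,z);b=onz(c,237,240,z);print(z,a,b,np.linalg.norm(a-b),np.degrees(np.arctan2(*(a-b)[[1,0]])))
# lid front face top edge
print(onz(c,141,53,100),onz(c,24,93,90))
# base corner z30: 
a=onz(c,174,66,30);b=onz(c,238,270,30);print(a,b)
for ps in[(526.7,180.7,97.8),(422,176.9,98.3)]: print(proj(c,ps))
"
```

```text
94 [525.08 178.82  94.  ] [415.83 173.69  94.  ] 109.37270579638484 2.687732133341253
98 [525.27 178.13  98.  ] [417.58 173.07  98.  ] 107.81095451286087 2.6877321333412674
102 [525.46 177.44 102.  ] [419.33 172.46 102.  ] 106.24920322933691 2.687732133341267
[602.82 219.85 100.  ] [591.55 337.87  90.  ]
[600.56 211.11  30.  ] [345.88 190.53  30.  ]
(np.float64(205.97302326974446), np.float64(133.93124730724793))
(np.float64(232.42925924780283), np.float64(236.77842214900411))
```

```bash
python3 -c "
from h import *
go([472,176.5,245],3);go([472,176.5,93],3)"
```

```text
shift [-0.02 -0.12  0.  ] turn [-0.    0.   -0.15] rows~1.9
shift [-0.02 -0.12  0.51] turn [-0.    0.   -0.15] rows~4.4
```

Request:
move_arm:
  rows: "-0.024 -0.116 0 0 0 -0.15 0.43;-0.024 -0.116 0.02 0 0 -0.15 0.43;-0.024 -0.116 0.14 0 0 -0.15 0.43;-0.024 -0.116 0.26 0 0 -0.15 0.43;-0.024 -0.116 0.36 0 0 -0.15 0.43;-0.024 -0.116 0.45 0 0 -0.15 0.43;-0.024 -0.116 0.508 0 0 -0.15 0.43;-0.024 -0.116 0.508 0 0 -0.15 0.43"

```text
clock: 2.42
eef_pos: [470.0, 175.7, 89.9]
tool_rot: [3.14, 0.006, 0.056]
force: [-1.5, -0.5, 0.6]
width: 24.8
gripper_force: 0.0
```

Request:
move_arm:
  rows: "0 0 0 0 0 0 1;0 0 0 0 0 0 1;0 0 0 0 0 0 1;0 0 0 0 0 0 1;0 0 0 0 0 0 1;0 0 0 0 0 0 1"

```text
clock: 2.92
eef_pos: [472.0, 174.9, 94.2]
tool_rot: [3.14, 0.0, 0.054]
force: [-1.6, -4.8, -2.5]
width: 7.8
gripper_force: 58.3
```

```bash
python3 -c "
from h import *
s=read_state();print(s['eef_pos'],s['tool_rot'],s['width'],s['gripper_force'],s['qpos'])
# arc in tool axes (tool y=-case x ; z down)
yz=lambda a:(155.8,68)
r=170;a0=np.arctan2(68,155.8)
import math
for d in np.arange(0.15,1.80,0.15):
  a=a0+d; hy=155.8-r*math.cos(a); hz=r*math.sin(a)-68
  print(round(d,2),round(-hy/300,3),round(-hz/300,3))
"
```

```text
[471.95 174.87  94.2 ] [3.14 0.   0.05] 7.839561798539849 58.33444654941559 [-0.61  0.68  0.3   2.06 -0.43  0.46 -1.51]
0.15 -0.04 -0.075
0.3 -0.09 -0.143
0.45 -0.15 -0.203
0.6 -0.219 -0.254
0.75 -0.294 -0.293
0.9 -0.374 -0.321
1.05 -0.458 -0.337
1.2 -0.542 -0.34
1.35 -0.627 -0.33
1.5 -0.709 -0.307
1.65 -0.786 -0.273
1.8 -0.858 -0.228
```

Request:
move_arm:
  rows: "-0.018 0 -0.04 0 0 0 1"

```text
clock: 3.0
eef_pos: [471.6, 180.4, 105.7]
tool_rot: [-3.137, -0.01, 0.056]
force: [14.7, 27.1, -21.8]
width: 7.9
gripper_force: 57.8
```

Request:
move_arm:
  rows: "0.018 -0.04 -0.035 0 0 0 1;0.018 -0.065 -0.07 0 0 0 1;0.018 -0.09 -0.103 0 0 0 1;0.018 -0.12 -0.134 0 0 0 1;0.018 -0.15 -0.163 0 0 0 1;0.018 -0.184 -0.19 0 0 0 1;0.018 -0.219 -0.214 0 0 0 1"

```text
clock: 3.58
eef_pos: [468.4, 243.0, 170.6]
tool_rot: [-3.141, -0.001, 0.056]
force: [1.3, 1.1, -10.6]
width: 8.3
gripper_force: 58.2
```

```bash
python3 -c "
from h import *
s=read_state();print(s['eef_pos'],s['tool_rot'],s['force'],s['qpos'],s['qd'])"
```

```text
[468.38 243.05 170.59] [-3.14 -0.    0.06] [  1.34   1.05 -10.58] [-0.8   0.59  0.41  1.94 -0.36  0.68 -1.69] [-0.28 -0.05  0.11 -0.21  0.07  0.27 -0.29]
```

Request:
move_arm:
  rows: "0 -0.037 -0.021 0 0 0 1;0 -0.075 -0.039 0 0 0 1;0 -0.115 -0.054 0 0 0 1;0 -0.155 -0.067 0 0 0 1;0 -0.197 -0.077 0 0 0 1;0 -0.239 -0.083 0 0 0 1;0 -0.281 -0.086 0 0 0 1;0 -0.323 -0.086 0 0 0 1;0 -0.366 -0.082 0 0 0 1;0 -0.408 -0.076 0 0 0 1;0 -0.45 -0.065 0 0 0 1;0 -0.49 -0.053 0 0 0 1"

```text
clock: 4.58
eef_pos: [460.7, 390.6, 184.9]
tool_rot: [-3.141, -0.001, 0.055]
force: [1.5, -4.7, -1.6]
width: 7.5
gripper_force: 58.6
```

Request:
move_arm:
  rows: "0 -0.02 0.007 0 0 0 1;0 -0.04 0.016 0 0 0 1;0 -0.055 0.022 0 0 0 1;0 -0.07 0.029 0 0 0 1;0 -0.08 0.036 0 0 0 1;0 -0.08 0.036 0 0 0 1"

```text
clock: 5.08
eef_pos: [460.1, 404.3, 178.9]
tool_rot: [3.132, 0.003, 0.051]
force: [-10.8, -24.5, 41.9]
width: 7.8
gripper_force: 63.0
```

```bash
python3 -c "
from h import *
s=read_state();print(s['eef_pos'],s['tool_rot'],s['force'],s['qpos'],s['qd'])"
```

```text
[460.07 404.27 178.91] [3.13 0.   0.05] [-10.84 -24.51  41.85] [-1.03  0.69  0.44  1.69 -0.36  0.85 -1.96] [ 0.   -0.01 -0.01  0.01 -0.01 -0.01  0.  ]
```

Request:
move_arm:
  rows: "0 0 0 0 0 0 0.2;0 0 0 0 0 0 0.2;0 0 0 0 0 0 0.2;0 0 0 0 0 0 0.2;0 0 -0.1 0 0 0 0.2;0 0 -0.2 0 0 0 0.2;0 0 -0.3 0 0 0 0.2;0 0 -0.36 0 0 0 -1;0 0.1 -0.36 0 0 0 -1;0 0.2 -0.36 0 0 0 -1;0 0.3 -0.36 0 0 0 -1;0 0.3 -0.36 0 0 0 -1"

```text
clock: 6.08
eef_pos: [465.1, 316.5, 282.5]
tool_rot: [3.138, 0.0, 0.048]
force: [0.5, -1.7, 0.7]
width: 85.1
gripper_force: 0.0
```

```bash
python3 -c "
from h import *
s=read_state();print(s['eef_pos'],s['tool_rot'],s['force'],s['qpos'])
a=snap('scene','s2')['im'];b=snap('side','sd2')['im']
f=lambda i:cv2.resize(i,(800,600))
go([540,160,280],-90)
# combine crops
x=cv2.resize(a[60:280,120:440],(800,550),interpolation=cv2.INTER_CUBIC);cv2.imwrite('pics/cs2.png',x)
"
```

```text
[465.08 316.54 282.51] [3.14 0.   0.05] [ 0.47 -1.66  0.74] [-0.98  0.5   0.51  1.73 -0.28  0.99 -1.89]
shift [0.22 0.56 0.01] turn [-0.    0.    1.03] rows~13.1
```

View pics/cs2.png

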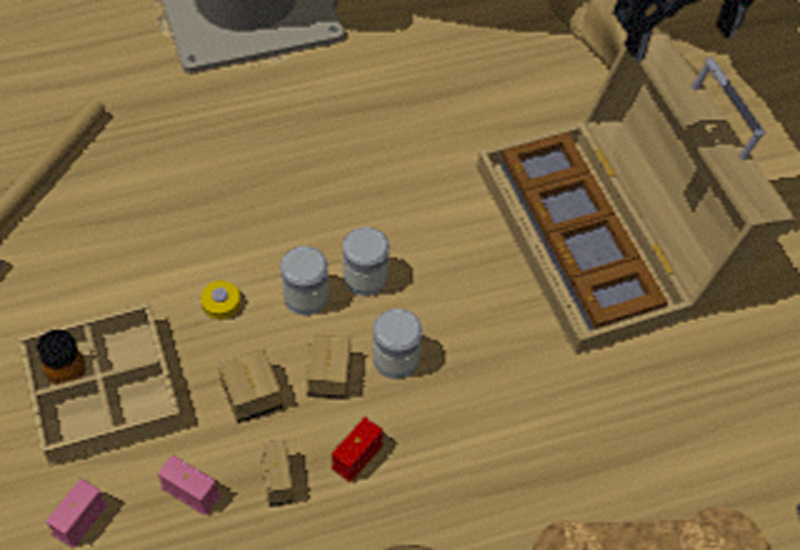

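The lid now stands open, with the handle at (730,105) in the crop. The four grey pocket floors run along the case from (545,162) to (615,290), and heels, tins and reel are unmoved.

Request:
move_arm:
  rows: "-0.1 0.1 -0.03 0 0 0 -1;-0.2 0.22 -0.03 0 0 0 -1;-0.21 0.25 -0.03 0 0 0 -1;-0.21 0.25 -0.03 0 0 0 -1;-0.21 0.25 -0.03 0 0 0 -1"

```text
clock: 6.6
eef_pos: [405.3, 246.3, 291.5]
tool_rot: [-3.14, -0.001, 0.056]
force: [0.1, 1.3, 0.2]
width: 85.3
gripper_force: 0.0
```

```bash
python3 -c "
from h import *
s=read_state();print(s['eef_pos'],s['tool_rot'],s['force'],s['qpos'])
c=snap('wrist','w2');i=c['im']
cv2.imwrite('pics/cw2.png',cv2.resize(i[0:300,0:400],(800,600),interpolation=cv2.INTER_CUBIC))
"
```

```text
[405.31 246.32 291.46] [-3.14 -0.    0.06] [0.08 1.31 0.17] [-1.    0.36  0.54  1.94 -0.23  0.9  -1.86]
```

View pics/cw2.png

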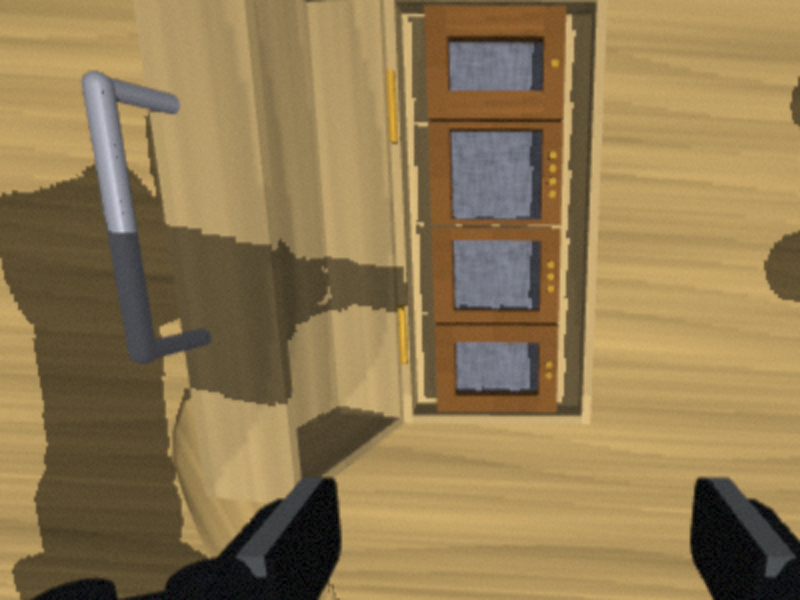

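Along the case from far (+x) to near, the studs read slot 1, 4, 3, 2. The holes in the crop are centred at (495,65), (496,174), (496,275) and (496,367).

```bash
python3 -c "
from h import *
c=snap('wrist')
H={1:(447,543,37,92),4:(450,542,129,219),3:(453,542,239,311),2:(455,539,341,392)}
P=[];seps=[(497,120),(497,226),(497,324)]
for k,(l,r,t,b) in H.items():
  a=onz(c,l/2,(t+b)/4,34);d=onz(c,r/2,(t+b)/4,34);e=onz(c,(l+r)/4,t/2,34);f=onz(c,(l+r)/4,b/2,34)
  g=onz(c,(l+r)/4,(t+b)/4,34); P.append(g); print(k,g,'x %.1f y %.1f'%(np.linalg.norm(a-d),np.linalg.norm(e-f)))
P=np.array(P);d=np.diff(P,axis=0);print(np.linalg.norm(d,axis=1));v=P[0]-P[-1];print(np.degrees(np.arctan2(v[1],v[0])),P.mean(0))
for q in seps: print(onz(c,q[0]/2,q[1]/2,34))
S=snap('side');A=snap('scene')
for k,p in zip(H,P): print(k,proj(S,p),proj(A,p))
"
```

```text
1 [561.57 269.38  34.  ] x 56.8 y 29.3
4 [500.55 265.78  34.  ] x 56.9 y 52.6
3 [439.04 261.78  34.  ] x 57.5 y 45.9
2 [378.27 259.08  34.  ] x 56.6 y 35.3
[61.12 61.65 60.82]
3.215590083014072 [469.86 264.01  34.  ]
[531.39 266.7   34.  ]
[469.56 263.62  34.  ]
[407.12 260.52  34.  ]
1 (np.float64(206.22379013896347), np.float64(143.24658054694595)) (np.float64(368.15738913945097), np.float64(174.47066490377006))
4 (np.float64(187.030234740622), np.float64(150.12790520802804)) (np.float64(357.87241398506114), np.float64(156.6821757709427))
3 (np.float64(166.72123078339382), np.float64(157.4862935199139)) (np.float64(347.8603646563622), np.float64(139.61337128780485))
2 (np.float64(145.36163346645043), np.float64(164.95873556535702)) (np.float64(338.83273096971607), np.float64(123.42084446161343))
```

Request:
move_arm:
  rows: "0.05 0.12 0 0 0 0 -1;0.1 0.25 0 0 0 0 -1;0.15 0.38 0 0 0 0 -1;0.2 0.5 0 0 0 0 -1;0.25 0.62 0 0 0 0 -1;0.3 0.75 0 0 0 0 -1;0.3 0.88 0 0 0 0 -1;0.3 1.0 0 0 0 0 -1"

```text
clock: 7.47
eef_pos: [513.2, -51.9, 290.8]
tool_rot: [3.14, -0.0, 0.056]
force: [1.0, 0.4, -0.4]
width: 85.1
gripper_force: 0.0
```

Request:
move_arm:
  rows: "0 0.1 0 0 0 0 -1;0 0.14 0 0 0 0 -1;0 0.14 0 0 0 0 -1;0 0.14 0 0 0 0 -1"

```text
clock: 7.8
eef_pos: [514.5, -91.0, 290.8]
tool_rot: [-3.141, 0.0, 0.055]
force: [1.0, 0.9, 0.2]
width: 85.5
gripper_force: 0.0
```

```bash
python3 -c "
from h import *
s=read_state();print(s['eef_pos'],s['tool_rot'],s['force'],s['qpos'])
c=snap('wrist','w3');i=c['im']
cv2.imwrite('pics/cw3.png',cv2.resize(i[0:288,64:448],(800,600),interpolation=cv2.INTER_CUBIC))
"
```

```text
[514.53 -91.01 290.79] [-3.14  0.    0.05] [1.05 0.86 0.23] [-0.27  0.44  0.56  1.82 -0.28  0.96 -1.1 ]
```

View pics/cw3.png

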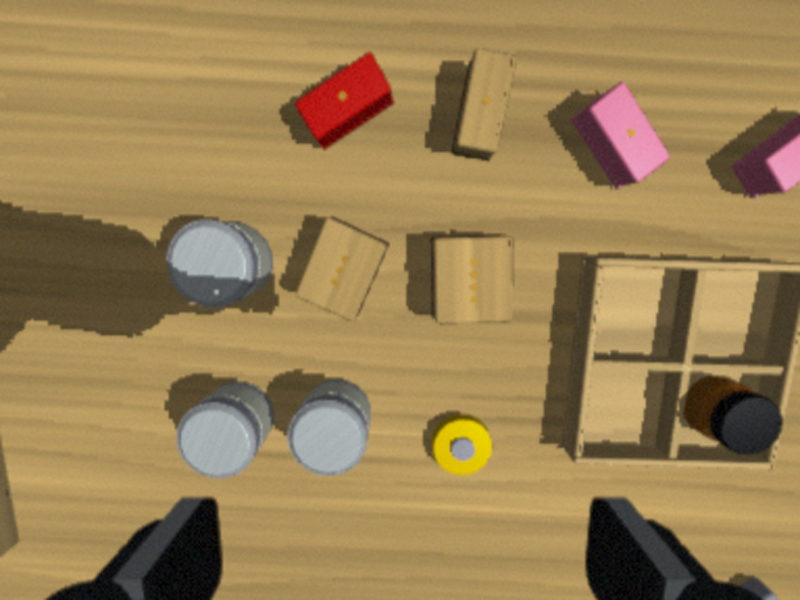

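Heel 1 is at crop (486,100), heel 3 at (342,268) and heel 4 at (474,279), so heel 2 is absent. Three tins, the reel at (462,447) and the jar at (745,420) are also visible. Reject red at (343,97) and pink at (630,133) and (785,165).

```bash
cat > m.py <<'E'
from h import *
c=snap('wrist'); k=384/800
P=lambda u,v,z:onz(c,64+u*k,v*k,z)
for n,q in {1:[(479,49),(515,55),(493,151),(459,147)],3:[(332,218),(388,241),(352,318),(297,292)],4:[(434,238),(512,235),(513,322),(436,323)]}.items():
    w=np.array([P(*p,38) for p in q])
    e=[np.linalg.norm(w[i]-w[(i+1)%4]) for i in range(4)]; d=(w[0]-w[3])+(w[1]-w[2])
    print('heel',n,w.mean(0),np.array(e),'long axis deg',np.degrees(np.arctan2(d[1],d[0])))
print('stud1',P(486,100,38))
for p in [(211,263),(221,439),(328,437)]: print('tin',P(*p,63))
print('reel',P(462,447,16),'jar',P(748,421,60))
w=np.array([P(*p,34) for p in [(596,261),(580,459),(773,463)]]);print('crate',w,(w[0]+w[2])/2)
for p in [(640,310),(727,312),(622,412),(735,410)]: print('cell floor',P(*p,5))
E
python3 m.py
```

```text
heel 1 [ 654.46 -127.59   38.  ] [20.39 50.95 19.86 51.69] long axis deg -8.054561011720972
heel 3 [557.24 -48.69  38.  ] [35.82 51.56 37.08 49.22] long axis deg -23.573759581612947
heel 4 [ 554.47 -129.27   38.  ] [46.78 52.35 47.91 51.19] long axis deg 6.081382668457026
stud1 [ 655.19 -127.34   38.  ]
tin [557.24  23.3   63.  ]
tin [451.83  19.91  63.  ]
tin [456.94 -45.59  63.  ]
reel [ 438.68 -133.73   16.  ] jar [ 481.16 -301.86   60.  ]
crate [[ 570.09 -203.45   34.  ]
 [ 441.12 -211.02   34.  ]
 [ 445.79 -340.32   34.  ]] [ 507.94 -271.89   34.  ]
cell floor [ 539.04 -246.41    5.  ]
cell floor [ 541.08 -305.03    5.  ]
cell floor [ 467.34 -245.24    5.  ]
cell floor [ 473.39 -324.24    5.  ]
```

```bash
python3 -c "
from h import *
go([557,-49,120],66.4);go([557,-49,29],66.4,([557,-49,120],66.4))
go([557,-49,170],66.4,([557,-49,29],66.4))
go([438.9,262.3,170],3.2,([557,-49,170],66.4))"
```

```text
shift [ 0.15 -0.13  0.57] turn [-0.  -0.  -0.7] rows~8.9
shift [-0.  -0.   0.3] turn [0. 0. 0.] rows~2.6
shift [ 0.    0.   -0.47] turn [0. 0. 0.] rows~4.0
shift [ 0.79 -0.78 -0.  ] turn [ 0.  -0.   0.7] rows~8.9
```

Request:
move_arm:
  rows: "0.149 -0.132 0.06 0 0 -0.1 -0.65;0.149 -0.132 0.12 0 0 -0.2 -0.65;0.149 -0.132 0.2 0 0 -0.3 -0.65;0.149 -0.132 0.28 0 0 -0.4 -0.65;0.149 -0.132 0.36 0 0 -0.5 -0.65;0.149 -0.132 0.44 0 0 -0.6 -0.65;0.149 -0.132 0.5 0 0 -0.7 -0.65;0.149 -0.132 0.55 0 0 -0.7 -0.65;0.149 -0.132 0.57 0 0 -0.7 -0.65;0.149 -0.132 0.57 0 0 -0.7 -0.65;0.149 -0.132 0.57 0 0 -0.7 -0.65"

```text
clock: 8.82
eef_pos: [556.5, -48.0, 120.0]
tool_rot: [-3.141, -0.001, 1.154]
force: [0.1, 0.6, -0.3]
width: 70.7
gripper_force: 0.0
```

```bash
python3 -c "
from h import *
s=read_state();print(s['eef_pos'],s['tool_rot'],s['width']);snap('wrist','w4');go([557,-49,29],66.4)"
```

```text
[556.52 -47.98 120.  ] [-3.14 -0.    1.15] 70.70184864498174
shift [-0.    0.    0.31] turn [ 0. -0. -0.] rows~2.6
```

View pics/w4.png

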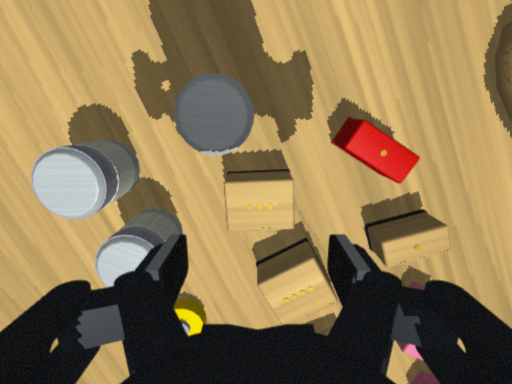

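Heel 3 is upright between the fingers, its top spanning (226,190)–(293,230), square to the jaws. I'll check its position before descending.

```bash
python3 -c "
from h import *
c=snap('wrist');print(proj(c,(557,-49,38)))
q=[(226,195),(293,194),(294,230),(227,231)]
print([onz(c,*p,38) for p in q], onz(c,259.5,207,38),onz(c,300,297,38),onz(c,417,246,38))"
```

```text
(np.float64(259.6437960707181), np.float64(205.74829620011724))
[array([537.45, -31.13,  38.  ]), array([583.43, -50.65,  38.  ]), array([573.31, -77.71,  38.  ]), array([525.71, -57.53,  38.  ])] [556.5  -49.86  38.  ] [ 555.59 -134.81   38.  ] [ 656.39 -129.25   38.  ]
```

Request:
move_arm:
  rows: "0 0.003 0.08 0 0 0 -0.65;0 0.003 0.16 0 0 0 -0.65;0 0.003 0.24 0 0 0 -0.65;0 0.003 0.304 0 0 0 -0.65;0 0.003 0.304 0 0 0 -0.65;0 0.003 0.304 0 0 0 1;0 0.003 0.304 0 0 0 1;0 0.003 0.304 0 0 0 1;0 0.003 0.304 0 0 0 1;0 0.003 0.304 0 0 0 1"

```text
clock: 9.75
eef_pos: [558.4, -50.2, 30.4]
tool_rot: [3.139, -0.001, 1.154]
force: [-1.0, 0.1, 5.2]
width: 50.6
gripper_force: 63.0
```

Request:
move_arm:
  rows: "0 0 -0.08 0 0 0 1;0 0 -0.18 0 0 0 1;0 0 -0.28 0 0 0 1;0 0 -0.38 0 0 0 1;0 0 -0.47 0 0 0 1;0 0 -0.5 0 0 0 1;0 0 -0.5 0 0 0 1"

```text
clock: 10.33
eef_pos: [559.0, -50.4, 181.7]
tool_rot: [3.136, -0.002, 1.154]
force: [-0.2, 0.4, -1.6]
width: 51.1
gripper_force: 62.7
```

```bash
python3 -c "
from h import *
s=read_state();print(s['eef_pos'],s['tool_rot'],s['width'],s['gripper_force']);go([438.9,262.3,180],3.2)"
```

```text
[558.97 -50.36 181.71] [ 3.14 -0.    1.15] 51.05015142873116 62.74080276489258
shift [ 0.79 -0.79  0.  ] turn [ 0.  -0.   0.7] rows~8.9
```

Request:
move_arm:
  rows: "0.08 -0.08 0 0 0 0.07 1;0.16 -0.16 0 0 0 0.14 1;0.24 -0.24 0 0 0 0.21 1;0.32 -0.32 0 0 0 0.28 1;0.4 -0.4 0 0 0 0.35 1;0.48 -0.48 0 0 0 0.42 1;0.56 -0.56 0 0 0 0.49 1;0.64 -0.64 0 0 0 0.56 1;0.72 -0.72 0 0 0 0.63 1;0.77 -0.77 0 0 0 0.7 1;0.79 -0.79 0 0 0 0.7 1;0.79 -0.79 0 0 0 0.7 1"

```text
clock: 11.33
eef_pos: [434.4, 264.2, 177.4]
tool_rot: [3.14, 0.002, 0.062]
force: [-0.2, -0.2, -0.3]
width: 51.0
gripper_force: 62.7
```

```bash
python3 -c "
from h import *
s=read_state();print(s['eef_pos'],s['tool_rot'],s['width'],s['gripper_force']);go([438.9,262.3,80],3.2);snap('wrist','w5');snap('scene','s5');snap('side','sd5')"
```

```text
[434.41 264.22 177.39] [3.14 0.   0.06] 51.0123187650513 62.69235849380493
shift [0.02 0.01 0.32] turn [0. 0. 0.] rows~2.8
```

View pics/w5.png

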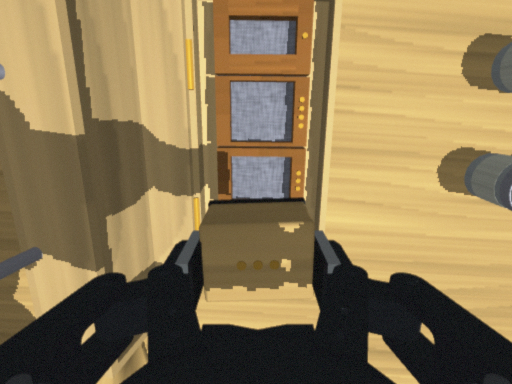

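Heel 3 is held level, its front bottom edge running (206,204)–(308,201). The slot 4 hole spans (230,81)–(294,143) and slot 1 spans (229,16)–(296,55). I'll recheck the slot and heel offset from these.

```bash
python3 -c "
from h import *
c=snap('wrist');s=read_state()
zb=s['eef_pos'][2]-30.4
a=onz(c,204.5,204,zb);b=onz(c,308.5,201,zb);print('front edge',a,b,np.linalg.norm(a-b),'mid rel tcp',(a+b)/2-s['eef_pos'])
for n,(l,r,t,d) in {4:(230,294,81,143),1:(229,296,16.5,55)}.items():
  print(n,onz(c,(l+r)/2,(t+d)/2,34),np.linalg.norm(onz(c,l,t,34)-onz(c,r,t,34)),np.linalg.norm(onz(c,l,t,34)-onz(c,l,d,34)))
a=onz(c,218,146,34);b=onz(c,308,148,34);print(a,b,(a+b)/2,np.linalg.norm(a-b))
go([438.9,262.5,80],3.2);go([438.9,262.5,51],3.2)"
```

```text
front edge [450.99 292.13 148.42] [455.93 233.55 148.42] 58.790529735058506 mid rel tcp [ 16.35   2.71 -30.4 ]
4 [502.68 260.69  34.  ] 55.76548637217844 53.55983232204193
1 [564.3  263.89  34.  ] 55.34624591705961 29.225045510291743
[470.28 299.43  34.  ] [472.96 216.36  34.  ] [471.62 257.89  34.  ] 83.11047629395982
shift [ 0.01 -0.01  0.33] turn [ 0. -0. -0.] rows~2.8
shift [ 0.01 -0.01  0.43] turn [ 0. -0. -0.] rows~3.7
```

```bash
python3 -c "
from h import *
for i in range(3):
  s=read_state();print(s['eef_pos'],s['tool_rot'],s['qd'].round(3)[:3],s['clock']); c=snap('wrist')
s=read_state();Rt=R.from_euler('xyz',s['tool_rot'])
pr=lambda x,y,z:np.array(proj(c,s['eef_pos']+Rt.apply([x,y,z])))
for x,z in[(20,30),(20,-8),(-20,-8)]: print('exp',x,z,pr(x,-26,z),pr(x,26,z))
print('tips pads',pr(11,-25.5,14),pr(11,25.5,14))
g=c['im'].max(2)
for v in range(194,300,6): print(v,g[v,190:325:5])
"
```

```text
[437.11 260.13 178.82] [ 3.14 -0.    0.05] [ 0.01 -0.01 -0.  ] 11.5333
[437.16 260.24 178.98] [ 3.14 -0.    0.05] [-0. -0. -0.] 11.5833
[437.16 260.49 179.07] [ 3.14 -0.    0.05] [-0.01 -0.   -0.  ] 11.6333
exp 20 30 [212.54 197.15] [305.17 197.15]
exp 20 -8 [199.79 221.57] [318.75 221.57]
exp -20 -8 [204.19 300.82] [314.06 300.83]
tips pads [209.68 222.54] [308.28 222.54]
194 [174 215 147 241 119  95  93  97 154 147 159 163 156 163 163 169 151 153
  77  73 166 169 238 124 110  91 235]
200 [183 221 142 242  67  71  73  59  37  34  26  35  29  25  30  22  14  24
  23  20  25  17  26  93 113  91 236]
206 [194 218 143 243  87  94  96  98  96  93  99  92  97  96  93  97  96  98
  96  96  95  97  97 116 110  98 233]
212 [190 223 142 236  92  92  96  92  94  94  97  94  92  94  93  93  93  95
  95  97  96  98  95  97 116 112 233]
218 [187 224 142  94  92  90  91  95  91  95  94  94  96  95  93  94  94  93
  93  95  94  95  94  94 106 124 233]
224 [188 227 113  99  98  96  97  98  99 104 103 103 105 108 107 108 111 107
 130 198 197 198 203 205 114 154 232]
230 [199 161 105 111 111 110 113 1
[... 645 characters left out ...]
7  22  23]
266 [ 23  20  20 107 108 110 107 104 108 110 105 108 108 106 109 107 107 110
 106 218 108 107 108 107 105  22  22]
272 [ 33  23  21 107 107 109 107 110 107 109 109 111 111 109 111 108 115 112
 111 214 112 111 110 113 112  18  23]
278 [ 29  19  17 105 109 111 110 110 109 110 112 118 146 109 113 111 112 112
 110 111 114 113 111 109 110  24  22]
284 [ 29  16  26 106 111 110 109 112 114 113 111 112 116 115 112 115 113 114
 113 208 211 139 131 127 124  22  24]
290 [ 26  20  32 106 200 196 126 122 149 220 216 218 216 217 201 195 196 131
 221 217 217 217 220 218 220  19  19]
296 [ 27  19 160 142 216 218 217 216 218 217 216 218 217 218 218 218 219 218
 220 218 219 219 220 218 218 126  25]
```

```bash
cat > slots.py <<'E'
from h import *
def slots(c,save=None):
    hsv=cv2.cvtColor(c['im'],cv2.COLOR_BGR2HSV)
    br=cv2.inRange(hsv,(5,110,40),(14,255,255)); br=cv2.morphologyEx(br,cv2.MORPH_CLOSE,np.ones((3,3)))
    cs,h=cv2.findContours(br,cv2.RETR_CCOMP,cv2.CHAIN_APPROX_NONE); out=[]
    for i,k in enumerate(cs):
        if h[0][i][3]>=0 and cv2.contourArea(k)>600:
            w=np.array([onz(c,*p[0],34)[:2] for p in k],np.float32); r=cv2.minAreaRect(w); out.append(r); print('hole',np.array(r[0]),np.array(r[1]),round(r[2],1))
    if save: cv2.imwrite('pics/'+save+'.png',br)
if __name__=='__main__':
    c=snap('wrist'); s=read_state(); print(s['eef_pos']); slots(c,'brown')
E
python3 slots.py
```

```text
[436.96 261.12 179.15]
```

```bash
python3 -c "
from h import *
c=snap('wrist');h=cv2.cvtColor(c['im'],cv2.COLOR_BGR2HSV);print(read_state()['eef_pos'])
for v in(36,112,170):
  print(v,[tuple(x) for x in h[v,206:326:6].tolist()])
print([tuple(x) for x in h[0:200:5,260].tolist()])"
```

```text
[436.84 261.43 179.17]
36 [(19, 107, 122), (15, 169, 155), (15, 171, 152), (15, 162, 112), (113, 31, 163), (116, 29, 151), (114, 26, 158), (115, 29, 158), (115, 28, 164), (115, 27, 159), (115, 26, 165), (111, 27, 159), (112, 27, 167), (123, 29, 79), (13, 69, 70), (16, 167, 160), (16, 179, 161), (23, 95, 238), (20, 109, 117), (21, 101, 116)]
112 [(21, 104, 120), (15, 153, 148), (15, 169, 157), (15, 167, 154), (114, 25, 161), (111, 26, 157), (113, 26, 164), (115, 29, 161), (113, 29, 150), (117, 28, 171), (115, 27, 179), (111, 29, 175), (114, 25, 163), (120, 25, 82), (15, 168, 155), (21, 182, 232), (15, 161, 168), (20, 111, 129), (19, 104, 118), (19, 100, 89)]
170 [(20, 108, 123), (19, 104, 125), (15, 172, 77), (15, 158, 79), (116, 25, 152), (114, 27, 151), (114, 30, 159), (113, 28, 155), (112, 27, 141), (113, 26, 166), (113, 28, 155), (114, 26, 159), (113, 28, 148), (109, 27, 75), (14, 166, 164), (15, 166, 164), (23, 97, 239), (20, 108, 111), (20, 96, 106), (23, 104, 229)]
[(16, 171, 164), (15, 167, 168), (16, 169, 163), (15, 165, 173), (15, 165, 96), (123, 18, 131), (115, 28, 165), (116, 25, 163), (112, 28, 173), (112, 27, 171), (113, 25, 161), (116, 24, 161), (15, 169, 166), (15, 170, 162), (16, 174, 173), (15, 169, 164), (16, 160, 143), (8, 38, 102), (113, 28, 156), (111, 25, 164), (113, 29, 152), (113, 27, 163), (114, 30, 162), (113, 25, 171), (116, 26, 168), (113, 27, 163), (114, 27, 150), (115, 27, 163), (114, 27, 152), (14, 164, 140), (16, 169, 80), (14, 167, 156), (115, 27, 163), (112, 25, 155), (113, 26, 166), (115, 28, 162), (111, 26, 168), (113, 28, 164), (109, 30, 160), (109, 26, 164)]
```

```bash
sed -i 's/(5,110,40),(14,255,255)/(10,135,40),(17,255,255)/' slots.py; python3 slots.py
```

```text
[436.71 261.7  179.14]
hole [500.02 265.8 ] [53.86 57.67] 3.1
hole [560.41 268.91] [28.37 57.43] 3.1
```

```bash
python3 -c "
from h import *
s=read_state();print(s['eef_pos'],s['tool_rot'][2]);go([438.8,262.3,70],3.2)"
```

```text
[436.71 261.7  179.14] 0.053981628422488104
shift [ 0.01 -0.    0.36] turn [-0. -0. -0.] rows~3.1
```

Request:
move_arm:
  rows: "0.007 -0.002 0.09 0 0 0 1;0.007 -0.002 0.18 0 0 0 1;0.007 -0.002 0.27 0 0 0 1;0.007 -0.002 0.34 0 0 0 1;0.007 -0.002 0.364 0 0 0 1;0.007 -0.002 0.364 0 0 0 1;0.007 -0.002 0.364 0 0 0 1;0.007 -0.002 0.364 0 0 0 1"

```text
clock: 12.5
eef_pos: [439.4, 263.4, 71.0]
tool_rot: [-3.141, -0.002, 0.055]
force: [0.5, -0.2, -0.9]
width: 50.8
gripper_force: 62.7
```

```bash
python3 -c "
from h import *
from slots import slots
for i in range(3):
  c=snap('wrist')
s=read_state();print(s['eef_pos'],s['tool_rot'][2],s['force'],s['width']);slots(c)"
```

```text
[439.07 263.57  70.97] 0.05528360858308323 [ 0.84 -0.01 -0.94] 51.15943228778471
hole [500.09 265.82] [51.17 54.91] 3.0
```

Request:
move_arm:
  rows: "-0.002 0.004 0.02 0 0 0 1;-0.002 0.004 0.035 0 0 0 1;-0.002 0.004 0.05 0 0 0 1;-0.002 0.004 0.065 0 0 0 1;-0.002 0.004 0.068 0 0 0 1;-0.002 0.004 0.068 0 0 0 1"

```text
clock: 13.15
eef_pos: [437.7, 261.8, 50.4]
tool_rot: [-3.14, 0.0, 0.055]
force: [-2.4, -0.7, 16.1]
width: 50.6
gripper_force: 64.5
```

Request:
move_arm:
  rows: "0 0 0 0 0 0 -0.55;0 0 0 0 0 0 -0.55;0 0 0 0 0 0 -0.55;0 0 0 0 0 0 -0.55;0 0 -0.05 0 0 0 -0.55;0 0 -0.15 0 0 0 -0.55;0 0 -0.3 0 0 0 -0.55;0 0 -0.4 0 0 0 -0.55;-0.1 0 -0.5 0 0 0 -0.55;-0.2 0 -0.6 0 0 0 -0.55;-0.2 0.05 -0.7 0 0 0 -0.55;-0.2 0.05 -0.7 0 0 0 -0.55"

```text
clock: 14.15
eef_pos: [379.7, 242.7, 263.7]
tool_rot: [-3.137, -0.005, 0.055]
force: [1.6, 0.2, -0.1]
width: 66.0
gripper_force: 0.0
```

```bash
cat > wood.py <<'E'
from h import *
def case(c):
    # studs (brass) on heel tops in the case at z=58
    hsv=cv2.cvtColor(c['im'],cv2.COLOR_BGR2HSV)
    m=cv2.inRange(hsv,(19,150,150),(26,255,255)); n,l,st,ce=cv2.connectedComponentsWithStats(m)
    for i in range(1,n):
        if st[i][4]>3: print('brass px',ce[i],st[i][4],'z58',onz(c,*ce[i],58)[:2],'z34',onz(c,*ce[i],34)[:2])
E
python3 -c "
from h import *
from slots import slots
from wood import case
for i in range(3): c=snap('wrist')
s=read_state();print(s['eef_pos']);slots(c);case(c);cv2.imwrite('pics/w6.png',c['im']);cv2.imwrite('pics/cw6.png',cv2.resize(c['im'][0:240,60:380],(800,600)))
snap('side','sd6');snap('scene','s6')"
```

```text
[378.68 243.95 259.45]
hole [377.23 258.76] [37.75 58.14] 1.7
hole [438.07 263.37] [47.56 60.66] 3.2
hole [498.34 265.4 ] [53.55 58.8 ] 3.1
brass px [187.55  20.71] 206 z58 [529.47 324.41] z34 [535.58 329.91]
brass px [277.38  48.62] 13 z58 [508.83 232.31] z34 [513.45 231.14]
brass px [277.29  56.5 ] 14 z58 [501.38 231.87] z34 [505.46 230.66]
brass px [277.   63.5] 12 z58 [494.68 231.67] z34 [498.27 230.46]
brass px [276.75  70.67] 12 z58 [487.74 231.43] z34 [490.82 230.19]
brass px [276.18 110.73] 11 z58 [447.39 229.1 ] z34 [447.56 227.7 ]
brass px [251.25 118.67] 12 z58 [437.56 255.65] z34 [437.01 256.17]
brass px [276.  117.5] 12 z58 [440.29 228.78] z34 [439.94 227.36]
brass px [237.54 119.15] 13 z58 [436.21 270.57] z34 [435.57 272.18]
brass px [244.36 118.91] 11 z58 [436.89 263.14] z34 [436.29 264.21]
brass px [276.  124.2] 10 z58 [433.19 228.27] z34 [432.33 226.81]
brass px [193.67 135.08] 12 z58 [416.41 318.45] z34 [414.33 323.52]
brass px [195.14 163.36] 28 z58 [384.84 316.83] z34 [380.48 321.78]
brass px [275. 167.] 9 z58 [385.73 225.98] z34 [381.43 224.35]
brass px [275. 173.] 9 z58 [378.79 225.49] z34 [373.99 223.82]
```

View pics/cw6.png

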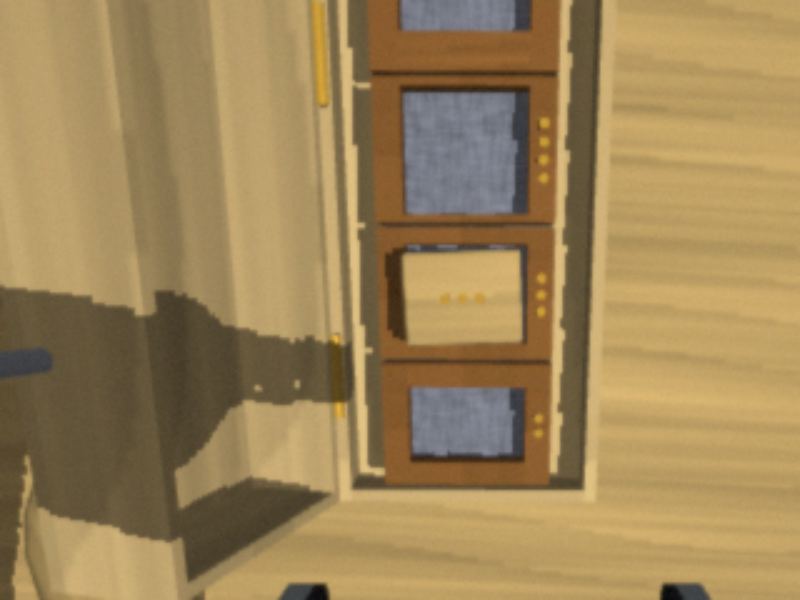

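Heel 3 sits in slot 3: its studs are at crop (462,298) and its top is square in the hole. Next is heel 4.

```bash
python3 -c "
from h import *
go([555,-131,210],95)"
```

```text
shift [0.52 1.28 0.16] turn [-0.    0.   -1.02] rows~12.9
```

Request:
move_arm:
  rows: "0.05 0.1 0 0 0 -0.08 -0.65;0.1 0.2 0 0 0 -0.16 -0.65;0.15 0.3 0 0 0 -0.24 -0.65;0.2 0.4 0 0 0 -0.32 -0.65;0.25 0.5 0 0 0 -0.4 -0.65;0.3 0.6 0 0 0 -0.48 -0.65;0.35 0.7 0 0 0 -0.56 -0.65;0.4 0.8 0 0 0 -0.64 -0.65;0.45 0.9 0 0 0 -0.72 -0.65;0.52 1 0 0 0 -0.8 -0.65;0.52 1 0 0 0 -0.88 -0.65;0.52 1 0 0 0 -0.92 -0.65"

```text
clock: 15.4
eef_pos: [551.6, -50.5, 257.4]
tool_rot: [-3.139, 0.001, 1.501]
force: [0.0, 0.7, -0.7]
width: 70.4
gripper_force: 0.0
```

```bash
python3 -c "
from h import *
go([555,-131,210],95)"
```

```text
shift [-0.27  0.03  0.16] turn [-0.   0.  -0.1] rows~2.3
```

Request:
move_arm:
  rows: "-0.1 0.01 0.05 0 0 -0.08 -0.65;-0.2 0.02 0.1 0 0 -0.1 -0.65;-0.27 0.03 0.16 0 0 -0.1 -0.65;-0.27 0.03 0.16 0 0 -0.1 -0.65;-0.27 0.03 0.16 0 0 -0.1 -0.65;-0.27 0.03 0.16 0 0 -0.1 -0.65"

```text
clock: 15.9
eef_pos: [554.2, -128.0, 210.3]
tool_rot: [-3.14, -0.002, 1.657]
force: [0.6, 0.2, -0.7]
width: 70.6
gripper_force: 0.0
```

```bash
cat > studs.py <<'E'
from h import *
def studs(z=38,n=3):
    for i in range(n): c=snap('wrist')
    s=read_state(); print('tcp',s['eef_pos'],np.degrees(s['tool_rot'][2]))
    hsv=cv2.cvtColor(c['im'],cv2.COLOR_BGR2HSV); m=cv2.inRange(hsv,(19,150,120),(26,255,255))
    k,l,st,ce=cv2.connectedComponentsWithStats(m)
    for i in range(1,k):
        if 4<st[i][4]<80: print(ce[i],st[i][4],onz(c,*ce[i],z)[:2])
    return c
if __name__=='__main__': cv2.imwrite('pics/last.png',studs()['im'])
E
python3 studs.py
```

```text
tcp [ 554.85 -127.31  211.62] 95.07991032529918
[365. 109.] 7 [653.35 -47.22]
[247.   182.17] 12 [ 543.24 -131.45]
[254.38 181.77] 13 [ 550.95 -130.34]
[261.5 182. ] 16 [ 558.43 -129.92]
[268.5  182.29] 14 [ 565.81 -129.58]
[352.5  188.71] 14 [ 655.2  -128.67]
```

```bash
python3 -c "
from h import *
go([554.6,-130.3,29],94.8)"
```

```text
shift [-0.01 -0.    0.61] turn [ 0. -0.  0.] rows~5.2
```

Request:
move_arm:
  rows: "-0.01 0 0.11 0 0 0 -0.65;-0.01 0 0.22 0 0 0 -0.65;-0.01 0 0.33 0 0 0 -0.65;-0.01 0 0.44 0 0 0 -0.65;-0.01 0 0.54 0 0 0 -0.65;-0.01 0 0.6 0 0 0 -0.65;-0.01 0 0.605 0 0 0 -0.65;-0.01 0 0.605 0 0 0 1;-0.01 0 0.605 0 0 0 1;-0.01 0 0.605 0 0 0 1;-0.01 0 0.605 0 0 0 1;-0.01 0 0.605 0 0 0 1"

```text
clock: 17.05
eef_pos: [555.4, -131.8, 31.2]
tool_rot: [3.139, 0.001, 1.657]
force: [-0.7, 0.0, 3.9]
width: 51.0
gripper_force: 65.0
```

Request:
move_arm:
  rows: "0 0 -0.08 0 0 0 1;0 0 -0.18 0 0 0 1;0 0 -0.28 0 0 0 1;0 0 -0.38 0 0 0 1;0 0 -0.48 0 0 0 1;0 0 -0.52 0 0 0 1;0 0 -0.52 0 0 0 1"

```text
clock: 17.63
eef_pos: [556.8, -132.4, 189.9]
tool_rot: [3.134, 0.002, 1.657]
force: [0.5, -0.1, -1.9]
width: 50.8
gripper_force: 64.5
```

```bash
python3 studs.py;python3 -c "
from h import *
s=read_state();print(s['width'],s['gripper_force']);go([500.2,265.8,190],3.1)"
```

```text
tcp [ 553.74 -131.47  185.16] 94.9598449958671
[376.  103.5] 10 [653.33 -47.24]
[148.47 166.16] 19 [ 448.71 -122.35]
[154. 174.] 5 [ 453.9  -129.53]
[361.76 190.76] 17 [ 655.27 -128.73]
[148. 192.] 9 [ 447.97 -147.99]
[232.74 264.23] 73 [ 535.25 -218.98]
[249.1  264.22] 69 [ 552.29 -217.48]
[265.5  264.25] 72 [ 569.37 -216.04]
[281.83 264.21] 70 [ 586.37 -214.53]
50.920984822895754 64.45657968521118
shift [ 1.33 -0.06 -0.02] turn [-0.    0.    1.02] rows~12.9
```

Request:
move_arm:
  rows: "0.09 0 0 0 0 0.07 1;0.18 0 0 0 0 0.15 1;0.27 -0.01 0 0 0 0.22 1;0.36 -0.01 0 0 0 0.3 1;0.45 -0.02 0 0 0 0.37 1;0.54 -0.02 0 0 0 0.45 1;0.63 -0.03 0 0 0 0.52 1;0.72 -0.03 0 0 0 0.6 1;0.81 -0.04 0 0 0 0.67 1;0.9 -0.05 0 0 0 0.75 1;1 -0.06 0 0 0 0.82 1;1 -0.06 0 0 0 0.9 1"

```text
clock: 18.78
eef_pos: [507.7, 173.0, 183.3]
tool_rot: [-3.138, 0.005, 0.248]
force: [-0.8, 1.0, -2.5]
width: 50.7
gripper_force: 64.3
```

```bash
python3 -c "
from h import *
go([500.2,265.8,150],3.1);s=read_state();print(s['width'],s['gripper_force'])"
```

```text
shift [ 0.05 -0.31  0.11] turn [-0.    0.    0.12] rows~2.6
50.6758431568799 64.29819345474243
```

Request:
move_arm:
  rows: "0.02 -0.1 0 0 0 0.07 1;0.04 -0.2 0 0 0 0.12 1;0.05 -0.3 0 0 0 0.12 1;0.05 -0.31 0.05 0 0 0.12 1;0.05 -0.31 0.11 0 0 0.12 1;0.05 -0.31 0.11 0 0 0.12 1;0.05 -0.31 0.11 0 0 0.12 1;0.05 -0.31 0.11 0 0 0.12 1;0.05 -0.31 0.11 0 0 0.12 1"

```text
clock: 19.53
eef_pos: [503.4, 258.7, 153.5]
tool_rot: [3.141, -0.001, 0.054]
force: [0.3, -0.2, -1.8]
width: 50.7
gripper_force: 64.2
```

```bash
python3 studs.py;python3 -c "
from h import *
from slots import slots
c=snap('wrist');slots(c)
go([500.3,265.8,74],3.1);s=read_state();print(s['width'],s['gripper_force'])"
```

```text
tcp [503.31 259.15 153.62] 3.148429431986694
[293.62 121.15] 26 [563.74 234.34]
[291.39 181.78] 23 [513.58 231.83]
[291.22 189.61] 18 [506.69 231.39]
[284.15 264.73] 41 [434.87 231.79]
[287.12 312.38] 16 [383.83 224.85]
[286.87 318.53] 15 [376.83 224.52]
hole [562.24 268.75] [30.24 56.89] 3.2
shift [-0.01 -0.02  0.27] turn [-0. -0.  0.] rows~2.3
50.752244726643724 64.25087571144104
```

```bash
python3 -c "
from h import *
s=read_state();c=snap('wrist');p=s['eef_pos']
for dz in(5,7,9): print(dz,onz(c,257.3,264.5,p[2]+dz)-p)"
```

```text
5 [-2.72  1.06  5.  ]
7 [-1.61  1.12  7.  ]
9 [-0.5   1.17  9.  ]
```

Request:
move_arm:
  rows: "-0.01 -0.022 0.1 0 0 0 1;-0.01 -0.022 0.2 0 0 0 1;-0.01 -0.022 0.26 0 0 0 1;-0.01 -0.022 0.265 0 0 0 1;-0.01 -0.022 0.265 0 0 0 1;-0.01 -0.022 0.265 0 0 0 1;-0.01 -0.022 0.265 0 0 0 1"

```text
clock: 20.37
eef_pos: [500.7, 266.0, 75.0]
tool_rot: [-3.141, -0.003, 0.055]
force: [0.2, 0.1, -2.1]
width: 50.9
gripper_force: 64.2
```

```bash
python3 -c "
from h import *
from slots import slots
for i in range(3): c=snap('wrist')
slots(c)
go([500.3,265.8,52],3.1);s=read_state();print(s['eef_pos'],s['force'])"
```

```text
hole [562.04 268.91] [28.8  55.19] 3.2
shift [0.   0.   0.08] turn [-0. -0.  0.] rows~0.6
[500.14 266.16  74.58] [ 0.16  0.45 -2.08]
```

Request:
move_arm:
  rows: "0.002 0 0.03 0 0 0 1;0.002 0 0.05 0 0 0 1;0.002 0 0.065 0 0 0 1;0.002 0 0.08 0 0 0 1;0.002 0 0.083 0 0 0 1;0.002 0 0.083 0 0 0 1"

```text
clock: 21.02
eef_pos: [499.6, 265.8, 51.1]
tool_rot: [-3.139, 0.001, 0.056]
force: [-7.5, -1.5, 27.7]
width: 50.9
gripper_force: 67.8
```

Request:
move_arm:
  rows: "0 0 0 0 0 0 -0.55;0 0 0 0 0 0 -0.55;0 0 0 0 0 0 -0.55;0 0 0 0 0 0 -0.55;0 0 -0.05 0 0 0 -0.55;0 0 -0.15 0 0 0 -0.55;0 0 -0.3 0 0 0 -0.55;0 0 -0.4 0 0 0 -0.55;-0.1 0 -0.5 0 0 0 -0.55;-0.2 0 -0.6 0 0 0 -0.55;-0.25 0.05 -0.7 0 0 0 -0.55;-0.25 0.05 -0.7 0 0 0 -0.55"

```text
clock: 22.02
eef_pos: [425.2, 245.0, 262.6]
tool_rot: [-3.138, -0.003, 0.054]
force: [0.6, -0.6, -0.1]
width: 66.1
gripper_force: 0.0
```

```bash
python3 - <<'E'
from h import *
from studs import studs
from slots import slots
c=studs(58);slots(c);go([655,-130,200],82)
E
```

```text
tcp [426.04 247.29 258.4 ] 3.2256121572140604
[277.86  44.71] 14 [559.25 235.34]
[277.07  93.86] 14 [511.67 232.62]
[276.85 100.54] 13 [504.88 232.36]
[233.62 104.62] 13 [498.1  278.42]
[240.62 104.62] 13 [498.52 270.91]
[247.62 104.62] 13 [498.94 263.4 ]
[254.62 104.62] 13 [499.37 255.89]
[276.71 107.5 ] 14 [497.73 231.97]
[276.62 114.38] 13 [490.58 231.55]
[275.82 151.82] 11 [450.12 229.46]
[275.88 157.88] 8 [443.33 228.9 ]
[238.67 162.25] 12 [435.99 270.54]
[245.2 162. ] 10 [436.7  263.17]
[252.  161.8] 10 [437.36 255.51]
[275.64 164.09] 11 [436.27 228.66]
[274.8 204. ] 10 [388.98 226.2 ]
[274.91 209.64] 11 [382.03 225.57]
hole [377.92 259.31] [37.06 58.48] 3.3
hole [435.9  263.14] [51.08 60.46] 3.3
hole [499.42 266.72] [52.99 61.06] 3.2
hole [560.25 268.51] [29.06 58.34] 3.2
shift [0.69 1.3  0.19] turn [-0.   -0.   -0.88] rows~11.1
```

Request:
move_arm:
  rows: "0.07 0.1 0 0 0 -0.08 -0.65;0.14 0.2 0 0 0 -0.16 -0.65;0.2 0.3 0 0 0 -0.24 -0.65;0.27 0.4 0 0 0 -0.32 -0.65;0.34 0.5 0 0 0 -0.4 -0.65;0.4 0.6 0 0 0 -0.48 -0.65;0.47 0.7 0 0 0 -0.56 -0.65;0.54 0.8 0 0 0 -0.64 -0.65;0.6 0.9 0 0 0 -0.72 -0.65;0.69 1 0 0 0 -0.8 -0.65;0.69 1 0 0 0 -0.88 -0.65;0.69 1 0 0 0 -0.88 -0.65"

```text
clock: 23.17
eef_pos: [650.1, -44.8, 255.6]
tool_rot: [-3.139, 0.001, 1.437]
force: [-0.7, 0.3, 0.7]
width: 70.1
gripper_force: 0.0
```

```bash
python3 -c "
from h import *
go([655,-130,190],82)"
```

```text
shift [-0.28  0.05  0.22] turn [-0.  0.  0.] rows~2.4
```

Request:
move_arm:
  rows: "-0.1 0.02 0.08 0 0 0 -0.65;-0.2 0.04 0.16 0 0 0 -0.65;-0.28 0.05 0.22 0 0 0 -0.65;-0.28 0.05 0.22 0 0 0 -0.65;-0.28 0.05 0.22 0 0 0 -0.65;-0.28 0.05 0.22 0 0 0 -0.65;-0.28 0.05 0.22 0 0 0 -0.65"

```text
clock: 23.75
eef_pos: [653.8, -123.9, 192.5]
tool_rot: [3.141, -0.002, 1.44]
force: [-0.3, 0.6, -1.1]
width: 69.9
gripper_force: 0.0
```

```bash
python3 studs.py; python3 -c "
import cv2;i=cv2.imread('pics/last.png');cv2.imwrite('pics/clast.png',cv2.resize(i[100:280,140:380],(800,600),interpolation=cv2.INTER_CUBIC))"
```

```text
tcp [ 653.75 -124.82  193.16] 82.4978126707432
[246.67 102.89] 9 [652.91 -47.56]
[260.29 187.5 ] 14 [ 655.1  -129.08]
[259.  264.5] 6 [ 642.88 -213.35]
```

View pics/clast.png

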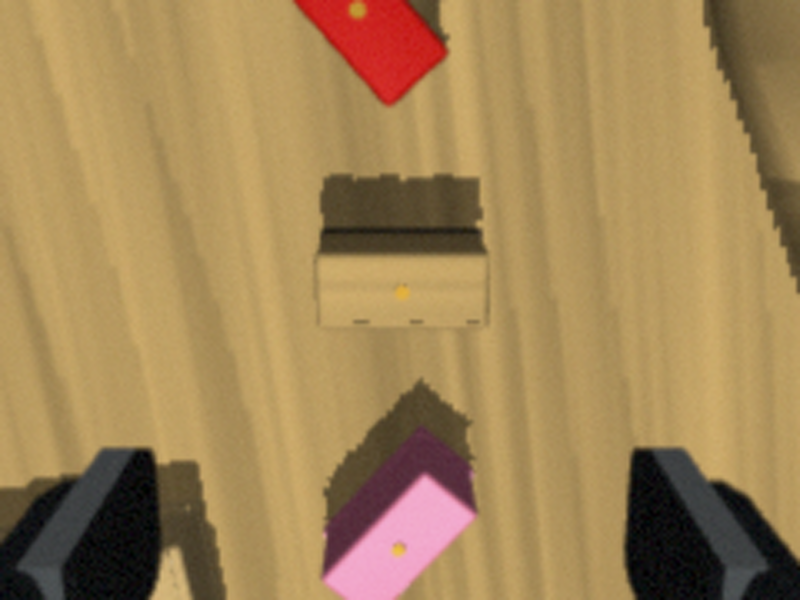

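Plain heel 1, with one stud at crop (403,292), is square to the jaws. Pink at (400,550) and red at (358,10) are clear of the fingers.

```bash
python3 -c "
from h import *
go([655.1,-129.1,29],82.3)"
```

```text
shift [-0.01  0.01  0.55] turn [ 0. -0.  0.] rows~4.7
```

Request:
move_arm:
  rows: "-0.013 0.006 0.11 0 0 0 -0.65;-0.013 0.006 0.22 0 0 0 -0.65;-0.013 0.006 0.33 0 0 0 -0.65;-0.013 0.006 0.44 0 0 0 -0.65;-0.013 0.006 0.52 0 0 0 -0.65;-0.013 0.006 0.545 0 0 0 -0.65;-0.013 0.006 0.545 0 0 0 -0.65;-0.013 0.006 0.545 0 0 0 1;-0.013 0.006 0.545 0 0 0 1;-0.013 0.006 0.545 0 0 0 1;-0.013 0.006 0.545 0 0 0 1;-0.013 0.006 0.545 0 0 0 1"

```text
clock: 24.9
eef_pos: [656.1, -131.0, 31.3]
tool_rot: [3.138, 0.0, 1.438]
force: [-0.7, 0.4, 7.1]
width: 50.7
gripper_force: 64.7
```

Request:
move_arm:
  rows: "0 0 -0.08 0 0 0 1;0 0 -0.18 0 0 0 1;0 0 -0.28 0 0 0 1;0 0 -0.38 0 0 0 1;0 0 -0.48 0 0 0 1;0 0 -0.52 0 0 0 1;0 0 -0.52 0 0 0 1"

```text
clock: 25.48
eef_pos: [656.6, -131.3, 189.1]
tool_rot: [3.134, 0.0, 1.438]
force: [1.1, -0.4, -1.4]
width: 50.9
gripper_force: 64.0
```

```bash
python3 studs.py;python3 -c "
from h import *
s=read_state();print(s['width'],s['gripper_force']);go([562.2,268.8,190],3.1)"
```

```text
tcp [ 653.25 -130.11  183.34] 82.39841303388273
[257.3  262.09] 74 [ 641.66 -211.56]
50.437940580961744 63.9613401889801
shift [ 1.28 -0.48 -0.02] turn [-0.    0.    0.88] rows~11.2
```

Request:
move_arm:
  rows: "0.09 -0.04 0 0 0 0.07 1;0.18 -0.08 0 0 0 0.15 1;0.27 -0.12 0 0 0 0.22 1;0.36 -0.16 0 0 0 0.3 1;0.45 -0.2 0 0 0 0.37 1;0.54 -0.24 0 0 0 0.45 1;0.63 -0.28 0 0 0 0.52 1;0.72 -0.32 0 0 0 0.6 1;0.81 -0.36 0 0 0 0.67 1;0.9 -0.41 0 0 0 0.75 1;1 -0.46 0 0 0 0.82 1;1 -0.48 0 0 0 0.88 1"

```text
clock: 26.63
eef_pos: [547.8, 194.2, 181.7]
tool_rot: [-3.138, 0.006, 0.06]
force: [-1.1, 1.9, -1.6]
width: 50.7
gripper_force: 63.9
```

```bash
python3 -c "
from h import *
go([562.2,268.8,140],3.2);s=read_state();print(s['width'],s['gripper_force'])"
```

```text
shift [ 0.06 -0.24  0.14] turn [-0.  0.  0.] rows~2.1
50.69455197051084 63.894914388656616
```

Request:
move_arm:
  rows: "0.03 -0.1 0 0 0 0 1;0.06 -0.2 0 0 0 0 1;0.06 -0.24 0.05 0 0 0 1;0.06 -0.24 0.14 0 0 0 1;0.06 -0.24 0.14 0 0 0 1;0.06 -0.24 0.14 0 0 0 1;0.06 -0.24 0.14 0 0 0 1;0.06 -0.24 0.14 0 0 0 1"

```text
clock: 27.3
eef_pos: [566.2, 257.4, 143.9]
tool_rot: [3.141, -0.001, 0.054]
force: [0.2, -0.4, -1.5]
width: 50.8
gripper_force: 63.8
```

```bash
python3 studs.py;python3 - <<'E'
from h import *
from slots import slots
c=snap('wrist','w8');s=read_state();p=s['eef_pos'];slots(c)
for dz in(7,9): print(dz,onz(c,257.3,262.1,p[2]+dz)-p)
h=cv2.cvtColor(c['im'],cv2.COLOR_BGR2HSV);print([tuple(x) for x in h[255:275,257].tolist()])
go([562.4,268.8,74],3.2)
E
```

```text
tcp [566.01 258.22 144.08] 3.1390085985803573
[287.09 198.09] 22 [564.43 234.41]
[283.62 316.25] 16 [449.43 228.27]
[283.38 322.62] 13 [442.41 227.95]
7 [-0.3   1.02  7.  ]
9 [0.79 1.08 9.  ]
[(19, 118, 106), (19, 124, 103), (19, 122, 100), (20, 157, 94), (21, 183, 102), (21, 180, 105), (19, 181, 104), (21, 185, 105), (20, 181, 103), (21, 194, 105), (21, 184, 104), (21, 173, 103), (22, 143, 102), (20, 123, 104), (19, 122, 107), (18, 113, 108), (21, 125, 104), (19, 114, 103), (20, 114, 101), (18, 119, 107)]
shift [-0.01 -0.04  0.23] turn [-0. -0. -0.] rows~2.0
```

Request:
move_arm:
  rows: "-0.014 -0.035 0.1 0 0 0 1;-0.014 -0.035 0.2 0 0 0 1;-0.014 -0.035 0.23 0 0 0 1;-0.014 -0.035 0.233 0 0 0 1;-0.014 -0.035 0.233 0 0 0 1;-0.014 -0.035 0.233 0 0 0 1;-0.014 -0.035 0.233 0 0 0 1"

```text
clock: 28.08
eef_pos: [562.0, 268.7, 74.9]
tool_rot: [-3.141, -0.003, 0.055]
force: [0.7, 1.1, -0.9]
width: 50.6
gripper_force: 63.8
```

```bash
python3 - <<'E'
from h import *
for i in range(2): c=snap('wrist')
c=snap('wrist','w9');go([561.8,268.9,50],3.2);s=read_state();print(s['eef_pos'],s['force'])
E
```

```text
shift [0.   0.   0.08] turn [-0. -0. -0.] rows~0.7
[561.23 269.01  74.24] [ 0.2   0.78 -1.3 ]
```

Request:
move_arm:
  rows: "0.002 0 0.03 0 0 0 1;0.002 0 0.05 0 0 0 1;0.002 0 0.065 0 0 0 1;0.002 0 0.078 0 0 0 1;0.002 0 0.08 0 0 0 1;0.002 0 0.08 0 0 0 1"

```text
clock: 28.73
eef_pos: [560.7, 268.9, 51.3]
tool_rot: [-3.14, 0.001, 0.056]
force: [-7.2, -0.5, 21.1]
width: 51.0
gripper_force: 66.5
```

Request:
move_arm:
  rows: "0 0 0 0 0 0 -0.55;0 0 0 0 0 0 -0.55;0 0 0 0 0 0 -0.55;0 0 0 0 0 0 -0.55;0 0 -0.05 0 0 0 -0.55;0 0 -0.15 0 0 0 -0.55;0 0 -0.3 0 0 0 -0.55;0 0 -0.4 0 0 0 -0.55;-0.1 0 -0.5 0 0 0 -0.55;-0.2 0 -0.6 0 0 0 -0.55;-0.3 0.05 -0.7 0 0 0 -0.55;-0.32 0.05 -0.7 0 0 0 -0.55"

```text
clock: 29.73
eef_pos: [464.9, 246.6, 263.8]
tool_rot: [-3.138, -0.003, 0.054]
force: [0.2, -0.7, -0.6]
width: 66.6
gripper_force: 0.0
```

```bash
python3 - <<'E'
from h import *
from studs import studs
c=studs(58);cv2.imwrite('pics/w10.png',c['im']);go([470,-20,290],3)
E
```

```text
tcp [466.14 249.25 259.82] 3.2228013857085225
[243.57  82.  ] 14 [560.84 270.45]
[276.5   83.29] 14 [561.49 235.55]
[275.82 129.18] 11 [513.95 232.83]
[276.  135.5] 12 [507.12 232.13]
[234.  141.2] 10 [498.26 278.42]
[240.64 141.45] 11 [498.4  271.02]
[247.5 141.5] 12 [498.77 263.37]
[254.5 141.5] 12 [499.21 255.58]
[276.  141.8] 10 [500.22 231.63]
[275.67 148.11] 9 [493.21 231.5 ]
[275. 183.] 9 [453.07 229.37]
[275. 189.] 9 [445.91 228.85]
[238.89 195.33] 9 [435.87 270.52]
[245. 195.] 9 [436.68 263.39]
[252. 195.] 9 [437.14 255.21]
[274.8 195. ] 10 [438.65 228.57]
[273.73 232.73] 11 [391.13 226.48]
[274. 238.] 9 [384.24 225.66]
shift [-0.04  0.9  -0.1 ] turn [-0. -0.  0.] rows~7.7
```

Request:
move_arm:
  rows: "0 0.1 0 0 0 0 -1;-0.04 0.2 0 0 0 0 -1;-0.04 0.3 0 0 0 0 -1;-0.04 0.42 0 0 0 0 -1;-0.04 0.54 0 0 0 0 -1;-0.04 0.66 0 0 0 0 -1;-0.04 0.78 -0.05 0 0 0 -1;-0.04 0.9 -0.1 0 0 0 -1;-0.04 1 -0.1 0 0 0 -1;-0.04 1 -0.1 0 0 0 -1;-0.04 1 -0.1 0 0 0 -1;-0.04 1 -0.1 0 0 0 -1"

```text
clock: 30.88
eef_pos: [471.3, -51.1, 288.0]
tool_rot: [3.141, 0.002, 0.056]
force: [-1.3, 0.7, -0.2]
width: 85.3
gripper_force: 0.0
```

```bash
cat > tins.py <<'E'
from h import *
def tins(c,z=64,dbg=True):
    hsv=cv2.cvtColor(c['im'],cv2.COLOR_BGR2HSV)
    m=cv2.inRange(hsv,(90,8,60),(130,70,255)); m=cv2.morphologyEx(m,cv2.MORPH_OPEN,np.ones((5,5)))
    cs,_=cv2.findContours(m,cv2.RETR_EXTERNAL,cv2.CHAIN_APPROX_NONE)
    for k in cs:
        if cv2.contourArea(k)>500:
            (u,v),r=cv2.minEnclosingCircle(k); e=cv2.fitEllipse(k)
            print('px',np.array([u,v,r]),'ell',np.array(e[0]),np.array(e[1]),'z',z,onz(c,*e[0],z)[:2],onz(c,u,v,z)[:2])
    return m
if __name__=='__main__':
    for i in range(3): c=snap('wrist')
    print(read_state()['eef_pos']); cv2.imwrite('pics/w11.png',np.hstack([c['im']])); m=tins(c)
    cv2.imwrite('pics/m11.png',m)
    x=np.array([c['im'],cv2.cvtColor(m,cv2.COLOR_GRAY2BGR)]); cv2.imwrite('pics/cw11.png',cv2.resize(np.hstack(list(x)),(800,300)))
E
python3 tins.py
```

```text
[471.02 -50.07 288.34]
px [470. 279.  20.] ell [469.37 276.94] [17.83 38.77] z 64 [ 338.34 -343.23] [ 335.28 -344.88]
px [ 34.5  216.5   19.04] ell [ 34.64 216.45] [21.63 37.16] z 64 [391.6  230.34] [391.52 230.53]
px [253.98 177.7   19.05] ell [254.29 176.8 ] [31.57 34.42] z 64 [459.41 -45.72] [458.26 -45.39]
px [199.66 178.82  19.36] ell [200.09 178.68] [30.25 33.55] z 64 [453.18  20.53] [452.97  21.06]
px [199.45  88.14  22.36] ell [198.28  89.43] [37.86 39.87] z 64 [556.75  23.23] [558.2   21.91]
```

Request:
move_arm:
  rows: "-0.02 0.12 0 0 0 0 -1;-0.04 0.24 0 0 0 0 -1;-0.07 0.36 0 0 0 0 -1;-0.09 0.48 0 0 0 0 -1;-0.1 0.6 0 0 0 0 -1;-0.1 0.7 0 0 0 0 -1;-0.1 0.73 0 0 0 0 -1;-0.1 0.73 0 0 0 0 -1;-0.1 0.73 0 0 0 0 -1"

```text
clock: 31.78
eef_pos: [453.4, -270.4, 288.5]
tool_rot: [-3.14, 0.001, 0.057]
force: [1.0, 0.5, -1.0]
width: 85.3
gripper_force: 0.0
```

```bash
python3 - <<'E'
from h import *
for i in range(3): c=snap('wrist')
s=read_state();np.save('pics/T12.npy',c['T']);print(s['eef_pos'])
cv2.imwrite('pics/w12.png',c['im'])
cor=[proj(c,(x,y,0)) for x,y in[(420,-360),(420,-180),(600,-180),(600,-360)]];print(cor)
cv2.imwrite('pics/cw12.png',cv2.resize(c['im'][40:268,104:408],(800,600),interpolation=cv2.INTER_CUBIC))
E
```

```text
[ 453.72 -269.48  288.7 ]
[(np.float64(319.2802207428922), np.float64(186.0427411929638)), (np.float64(195.84340559925207), np.float64(178.85960857582825)), (np.float64(196.3202683533282), np.float64(42.7381634839642)), (np.float64(335.2625896449362), np.float64(51.68585506540148))]
```

View pics/cw12.png

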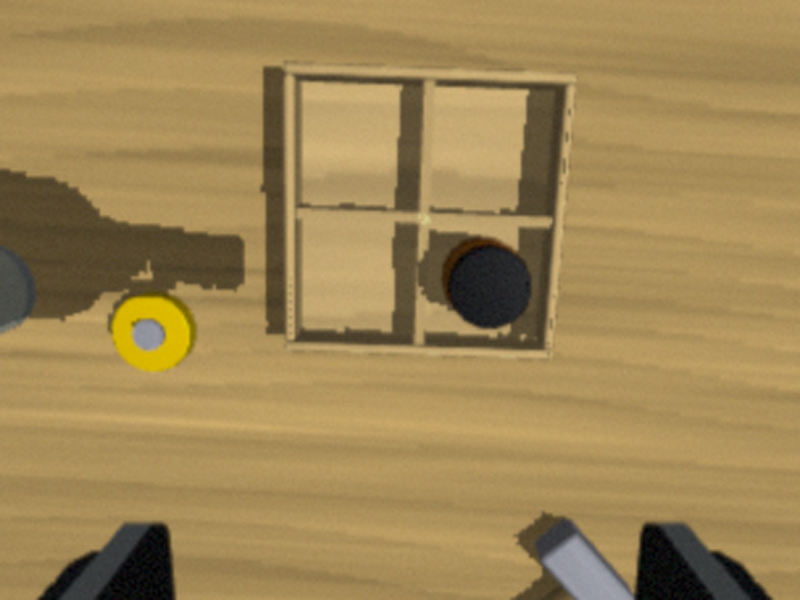

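The crate's outer rim corners in the crop are (286,63), (575,76), (551,356) and (287,348). The dividers cross at (424,217), and the jar's lid is at (488,285).

```bash
python3 - <<'E'
from h import *
c=snap('wrist');c['T']=np.load('pics/T12.npy')
P=lambda u,v,z:onz(c,104+u*.38,40+v*.38,z)
w=np.array([P(*p,34) for p in[(286,63),(575,76),(551,356),(287,348)]])
print(w,w.mean(0),[np.linalg.norm(w[i]-w[(i+1)%4]) for i in range(4)])
d=(w[0]-w[3])+(w[1]-w[2]);a=np.arctan2(d[1],d[0]);d2=(w[0]-w[1])+(w[3]-w[2]);print(np.degrees(a),np.degrees(np.arctan2(d2[1],d2[0]))-90)
print('cross',P(424,217,34),'jar',P(488,285,60))
E
```

```text
[[ 571.38 -206.66   34.  ]
 [ 573.66 -339.3    34.  ]
 [ 442.34 -342.72   34.  ]
 [ 438.51 -209.64   34.  ]] [ 506.47 -274.58   34.  ] [np.float64(132.66354487457977), np.float64(131.35942797192234), np.float64(133.1298184316989), np.float64(132.90603845643358)]
1.3862476121646257 1.316160326277398
cross [ 506.66 -274.25   34.  ] jar [ 478.99 -304.92   60.  ]
```

```bash
python3 -c "
from h import *
go([557,22.5,150],45)"
```

```text
shift [ 0.4  -0.95  0.46] turn [-0.   -0.   -0.46] rows~8.2
```

Request:
move_arm:
  rows: "0.05 -0.11 0 0 0 -0.05 -0.55;0.1 -0.22 0 0 0 -0.1 -0.55;0.15 -0.33 0 0 0 -0.16 -0.55;0.2 -0.44 0 0 0 -0.22 -0.55;0.25 -0.55 0.05 0 0 -0.28 -0.55;0.3 -0.66 0.12 0 0 -0.34 -0.55;0.35 -0.77 0.2 0 0 -0.4 -0.55;0.4 -0.88 0.28 0 0 -0.46 -0.55;0.4 -0.95 0.36 0 0 -0.46 -0.55;0.4 -0.95 0.44 0 0 -0.46 -0.55;0.4 -0.95 0.46 0 0 -0.46 -0.55;0.4 -0.95 0.46 0 0 -0.46 -0.55"

```text
clock: 32.98
eef_pos: [555.5, 19.9, 149.8]
tool_rot: [-3.139, 0.003, 0.78]
force: [0.1, -0.3, 0.4]
width: 66.1
gripper_force: 0.0
```

```bash
python3 - <<'E'
from h import *
from tins import tins
for i in range(3): c=snap('wrist','w13')
s=read_state();print(s['eef_pos'],s['width']);tins(c);go([557.5,22.5,47],45)
E
```

```text
[557.95  18.07 152.7 ] 66.45888602471244
px [103.5  328.    25.77] ell [100.36 328.32] [26.43 49.17] z 64 [377.93  36.21] [380.12  34.45]
px [232.05 317.25  26.25] ell [232.94 312.93] [28.54 50.39] z 64 [470.59 -35.75] [466.87 -38.19]
px [253.38 193.9   31.11] ell [253.3  192.39] [52.67 59.65] z 64 [559.89  26.97] [559.07  26.09]
shift [ 0.01 -0.01  0.35] turn [ 0.   -0.   -0.01] rows~3.0
```

```bash
python3 -c "
from h import *
go([558.5,24.5,47],45)"
```

```text
shift [ 0.02 -0.01  0.35] turn [ 0.   -0.   -0.01] rows~3.0
```

Request:
move_arm:
  rows: "0.017 -0.013 0 0 0 0 -0.55;0.017 -0.013 0.08 0 0 0 -0.55;0.017 -0.013 0.16 0 0 0 -0.55;0.017 -0.013 0.25 0 0 0 -0.55;0.017 -0.013 0.33 0 0 0 -0.55;0.017 -0.013 0.352 0 0 0 -0.55;0.017 -0.013 0.352 0 0 0 -0.55;0.017 -0.013 0.352 0 0 0 1;0.017 -0.013 0.352 0 0 0 1;0.017 -0.013 0.352 0 0 0 1;0.017 -0.013 0.352 0 0 0 1;0.017 -0.013 0.352 0 0 0 1"

```text
clock: 34.13
eef_pos: [559.6, 25.4, 47.5]
tool_rot: [3.139, -0.003, 0.778]
force: [0.1, -0.7, 6.6]
width: 46.0
gripper_force: 62.5
```

Request:
move_arm:
  rows: "0 0 -0.08 0 0 0 1;0 0 -0.18 0 0 0 1;0 0 -0.28 0 0 0 1;0 0 -0.38 0 0 0 1;0 0 -0.45 0 0 0 1;0 0 -0.45 0 0 0 1"

```text
clock: 34.63
eef_pos: [560.8, 25.4, 185.6]
tool_rot: [3.136, -0.007, 0.778]
force: [0.5, -0.4, -1.7]
width: 46.1
gripper_force: 62.5
```

```bash
python3 -c "
from h import *
s=read_state();print(s['eef_pos'],s['width'],s['gripper_force']);go([539.8,-306.2,180],45)"
```

```text
[560.81  25.42 185.56] 46.11821592709493 62.452470352873206
shift [-0.83  0.74  0.02] turn [ 0. -0. -0.] rows~7.1
```

Request:
move_arm:
  rows: "-0.08 0.07 0 0 0 0 1;-0.17 0.15 0 0 0 0 1;-0.26 0.23 0 0 0 0 1;-0.35 0.31 0 0 0 0 1;-0.44 0.39 0 0 0 0 1;-0.53 0.47 0 0 0 0 1;-0.62 0.55 0 0 0 0 1;-0.71 0.63 0 0 0 0 1;-0.78 0.7 0 0 0 0 1;-0.83 0.74 0 0 0 0 1;-0.83 0.74 0.1 0 0 0 1;-0.83 0.74 0.2 0 0 0 1"

```text
clock: 35.63
eef_pos: [536.7, -310.3, 121.2]
tool_rot: [3.137, -0.0, 0.775]
force: [0.1, 1.5, -2.8]
width: 46.0
gripper_force: 62.5
```

```bash
python3 - <<'E'
from h import *
for i in range(2): c=snap('wrist','w14')
s=read_state();print(s['eef_pos'],s['tool_rot'][2],s['width'],s['gripper_force']);go([539.8,-306.2,95],45);go([539.8,-306.2,52],45)
snap('scene','s14');snap('side','sd14')
E
```

```text
[ 533.15 -304.63  115.85] 0.7776340339223258 46.21672729557972 62.28687497321516
shift [0.01 0.02 0.07] turn [-0.01  0.   -0.  ] rows~0.6
shift [0.01 0.02 0.21] turn [-0.01  0.   -0.  ] rows~1.8
```

Request:
move_arm:
  rows: "0.013 0.019 0.06 0 0 0 1;0.013 0.019 0.06 0 0 0 1;0.013 0.019 0.06 0 0 0 1;0.013 0.019 0.06 0 0 0 1;0.013 0.019 0.06 0 0 0 1"

```text
clock: 36.25
eef_pos: [543.7, -308.9, 104.0]
tool_rot: [3.14, -0.0, 0.778]
force: [0.4, -0.2, -1.7]
width: 46.1
gripper_force: 62.4
```

```bash
python3 - <<'E'
from h import *
s=read_state();print(s['eef_pos'],s['tool_rot'],s['width'],s['force']);go([539.8,-306.2,52],45)
E
```

```text
[ 543.7  -308.88  104.01] [ 3.14 -0.    0.78] 46.06887380689394 [ 0.39 -0.17 -1.71]
shift [-0.   -0.02  0.17] turn [ 0. -0. -0.] rows~1.5
```

Request:
move_arm:
  rows: "-0.003 -0.015 0.03 0 0 0 1;-0.003 -0.015 0.03 0 0 0 1;-0.003 -0.015 0.06 0 0 0 1;-0.003 -0.015 0.09 0 0 0 1;-0.003 -0.015 0.12 0 0 0 1;-0.003 -0.015 0.15 0 0 0 1;-0.003 -0.015 0.165 0 0 0 1;-0.003 -0.015 0.172 0 0 0 1;-0.003 -0.015 0.172 0 0 0 1"

```text
clock: 37.0
eef_pos: [538.7, -305.6, 52.6]
tool_rot: [-3.139, -0.001, 0.778]
force: [-5.8, 4.1, 18.1]
width: 46.2
gripper_force: 64.4
```

Request:
move_arm:
  rows: "0 0 0 0 0 0 -0.45;0 0 0 0 0 0 -0.45;0 0 0 0 0 0 -0.45;0 0 0 0 0 0 -0.45;0 0 -0.06 0 0 0 -0.45;0 0 -0.16 0 0 0 -0.45;0 0 -0.27 0 0 0 -0.45;0 0 -0.35 0 0 0 -0.45;0 0 -0.35 0 0 0 -0.45;0 0 -0.35 0 0 0 -0.45"

```text
clock: 37.83
eef_pos: [540.3, -306.5, 157.1]
tool_rot: [3.139, -0.001, 0.778]
force: [-0.3, 0.4, -0.7]
width: 62.1
gripper_force: 0.0
```

```bash
python3 - <<'E'
from h import *
from tins import tins
c=snap('wrist');c=snap('wrist','w15');print(read_state()['eef_pos']);tins(c,69);go([458.9,-45.6,150],45)
E
```

```text
[ 539.01 -305.33  154.89]
px [111.   325.5   25.46] ell [106.01 328.57] [28.29 49.08] z 69 [ 364.32 -291.39] [ 369.92 -292.56]
px [256.52 202.82  31.02] ell [256.27 202.66] [49.01 59.89] z 69 [ 537.78 -303.94] [ 537.82 -304.17]
shift [ 0.42 -0.8   0.02] turn [-0.  0. -0.] rows~6.9
```

Tin 1 is standing at (538,-304) in its cell. Next is tin P.

Request:
move_arm:
  rows: "0.04 -0.09 0 0 0 0 -0.45;0.09 -0.18 0 0 0 0 -0.45;0.14 -0.27 0 0 0 0 -0.5;0.19 -0.36 0 0 0 0 -0.55;0.24 -0.45 0 0 0 0 -0.55;0.29 -0.54 0 0 0 0 -0.55;0.34 -0.63 0 0 0 0 -0.55;0.39 -0.72 0 0 0 0 -0.55;0.42 -0.8 0.02 0 0 0 -0.55;0.42 -0.8 0.02 0 0 0 -0.55;0.42 -0.8 0.02 0 0 0 -0.55;0.42 -0.8 0.02 0 0 0 -0.55"

```text
clock: 38.93
eef_pos: [460.6, -47.1, 149.3]
tool_rot: [-3.142, 0.001, 0.778]
force: [0.6, -1.0, -0.5]
width: 66.1
gripper_force: 0.0
```

```bash
python3 - <<'E'
from h import *
from tins import tins
for i in range(3): c=snap('wrist','w16')
s=read_state();print(s['eef_pos'],s['width']);tins(c);go([459.5,-45,47],45)
E
```

```text
[461.04 -47.91 149.76] 66.01779424089791
px [102.   328.    23.77] ell [ 98.15 326.41] [17.48 49.23] z 64 [283.98 -27.05] [284.99 -30.4 ]
px [252.39 201.54  31.2 ] ell [254.26 201.16] [53.49 57.73] z 64 [459.32 -44.15] [458.11 -43.34]
px [192.5  164.5   16.26] ell [191.67 164.15] [22.12 29.78] z 64 [447.43   8.58] [447.66   7.98]
shift [ 0.   -0.01  0.34] turn [ 0.    0.   -0.01] rows~2.9
```

Request:
move_arm:
  rows: "0.004 -0.012 0 0 0 0 -0.55;0.004 -0.012 0.08 0 0 0 -0.55;0.004 -0.012 0.16 0 0 0 -0.55;0.004 -0.012 0.25 0 0 0 -0.55;0.004 -0.012 0.32 0 0 0 -0.55;0.004 -0.012 0.342 0 0 0 -0.55;0.004 -0.012 0.342 0 0 0 -0.55;0.004 -0.012 0.342 0 0 0 1;0.004 -0.012 0.342 0 0 0 1;0.004 -0.012 0.342 0 0 0 1;0.004 -0.012 0.342 0 0 0 1;0.004 -0.012 0.342 0 0 0 1"

```text
clock: 40.08
eef_pos: [459.8, -43.4, 48.5]
tool_rot: [3.14, -0.001, 0.778]
force: [0.2, -0.6, 7.7]
width: 46.0
gripper_force: 62.5
```

Request:
move_arm:
  rows: "0 0 -0.08 0 0 0 1;0 0 -0.18 0 0 0 1;0 0 -0.28 0 0 0 1;0 0 -0.38 0 0 0 1;0 0 -0.45 0 0 0 1;0 0 -0.45 0 0 0 1;0 0 -0.45 0 0 0 1;0 0 -0.45 0 0 0 1"

```text
clock: 40.75
eef_pos: [458.4, -42.6, 181.8]
tool_rot: [-3.14, 0.0, 0.779]
force: [-0.5, 0.2, -1.7]
width: 46.6
gripper_force: 62.5
```

```bash
python3 -c "
from h import *
s=read_state();print(s['eef_pos'],s['width'],s['gripper_force']);go([538.4,-241.2,180],45)"
```

```text
[458.44 -42.56 181.81] 46.55580225267279 62.53575489157811
shift [-0.28  0.66  0.01] turn [-0.  0. -0.] rows~5.6
```

Request:
move_arm:
  rows: "-0.04 0.09 0 0 0 0 1;-0.08 0.18 0 0 0 0 1;-0.12 0.28 0 0 0 0 1;-0.16 0.38 0 0 0 0 1;-0.2 0.48 0 0 0 0 1;-0.24 0.57 0 0 0 0 1;-0.28 0.66 0 0 0 0 1;-0.28 0.66 0.1 0 0 0 1;-0.28 0.66 0.2 0 0 0 1;-0.28 0.66 0.25 0 0 0 1;-0.28 0.66 0.25 0 0 0 1;-0.28 0.66 0.25 0 0 0 1"

```text
clock: 41.75
eef_pos: [536.8, -242.8, 105.3]
tool_rot: [-3.138, 0.002, 0.778]
force: [0.6, -0.7, -1.1]
width: 46.3
gripper_force: 62.5
```

Request:
move_arm:
  rows: "0 0 0 0 0 0 1;0 0 0 0 0 0 1;0 0 0 0 0 0 1;0 0 0 0 0 0 1"

```text
clock: 42.08
eef_pos: [538.8, -243.3, 108.3]
tool_rot: [3.14, -0.001, 0.779]
force: [0.7, 1.0, -2.5]
width: 46.1
gripper_force: 62.5
```

```bash
python3 -c "
from h import *
s=read_state();print(s['eef_pos'],s['width'],s['gripper_force']);go([538.4,-241.2,52],45)"
```

```text
[ 538.85 -243.28  108.33] 46.09619770889098 62.4755997187458
shift [ 0.   -0.01  0.19] turn [ 0. -0. -0.] rows~1.6
```

Request:
move_arm:
  rows: "0.004 -0.006 0.03 0 0 0 1;0.004 -0.006 0.06 0 0 0 1;0.004 -0.006 0.09 0 0 0 1;0.004 -0.006 0.12 0 0 0 1;0.004 -0.006 0.15 0 0 0 1;0.004 -0.006 0.175 0 0 0 1;0.004 -0.006 0.184 0 0 0 1;0.004 -0.006 0.184 0 0 0 1"

```text
clock: 42.75
eef_pos: [537.4, -240.9, 53.0]
tool_rot: [-3.14, -0.001, 0.778]
force: [-3.9, 2.4, 12.5]
width: 46.2
gripper_force: 65.1
```

Request:
move_arm:
  rows: "0 0 0 0 0 0 -0.45;0 0 0 0 0 0 -0.45;0 0 0 0 0 0 -0.45;0 0 0 0 0 0 -0.45;0 0 -0.06 0 0 0 -0.45;0 0 -0.16 0 0 0 -0.45;0 0 -0.27 0 0 0 -0.45;0 0 -0.35 0 0 0 -0.45;0 0 -0.35 0 0 0 -0.45;0 0 -0.35 0 0 0 -0.45"

```text
clock: 43.58
eef_pos: [538.7, -241.4, 158.3]
tool_rot: [3.139, -0.001, 0.779]
force: [0.5, -0.4, -0.3]
width: 61.7
gripper_force: 0.0
```

```bash
python3 - <<'E'
from h import *
from tins import tins
c=snap('wrist');c=snap('wrist','w17');print(read_state()['eef_pos']);tins(c,69);go([453,20.7,150],45)
E
```

```text
[ 537.34 -240.41  156.16]
px [111.   325.5   25.46] ell [106.75 328.38] [24.91 50.98] z 69 [ 362.04 -226.98] [ 367.05 -227.81]
px [257.1  204.25  30.69] ell [251.82 200.78] [43.49 56.73] z 69 [ 534.55 -235.75] [ 535.41 -240.6 ]
shift [ 0.41 -0.82  0.02] turn [-0.  0. -0.] rows~7.0
```

Tin 2 is in its cell. Now the last tin, Q.

Request:
move_arm:
  rows: "0.04 -0.09 0 0 0 0 -0.45;0.09 -0.18 0 0 0 0 -0.45;0.14 -0.27 0 0 0 0 -0.5;0.19 -0.36 0 0 0 0 -0.55;0.24 -0.45 0 0 0 0 -0.55;0.29 -0.54 0 0 0 0 -0.55;0.34 -0.63 0 0 0 0 -0.55;0.38 -0.72 0 0 0 0 -0.55;0.41 -0.82 0.02 0 0 0 -0.55;0.41 -0.82 0.02 0 0 0 -0.55;0.41 -0.82 0.02 0 0 0 -0.55;0.41 -0.82 0.02 0 0 0 -0.55"

```text
clock: 44.68
eef_pos: [452.5, 20.0, 150.5]
tool_rot: [3.142, 0.001, 0.778]
force: [0.2, -0.1, -0.5]
width: 66.3
gripper_force: 0.0
```

```bash
python3 - <<'E'
from h import *
from tins import tins
for i in range(3): c=snap('wrist','w18')
s=read_state();print(s['eef_pos'],s['width']);tins(c);go([453,21.5,47],45)
E
```

```text
[453.12  19.2  150.94] 66.14631416767023
px [253.35 197.7   30.98] ell [253.61 198.6 ] [52.1  55.31] z 64 [452.26  24.56] [452.62  25.2 ]
shift [ 0.01 -0.01  0.35] turn [ 0.    0.   -0.01] rows~3.0
```

Request:
move_arm:
  rows: "0.007 -0.009 0 0 0 0 -0.55;0.007 -0.009 0.08 0 0 0 -0.55;0.007 -0.009 0.16 0 0 0 -0.55;0.007 -0.009 0.25 0 0 0 -0.55;0.007 -0.009 0.32 0 0 0 -0.55;0.007 -0.009 0.345 0 0 0 -0.55;0.007 -0.009 0.345 0 0 0 -0.55;0.007 -0.009 0.345 0 0 0 1;0.007 -0.009 0.345 0 0 0 1;0.007 -0.009 0.345 0 0 0 1;0.007 -0.009 0.345 0 0 0 1;0.007 -0.009 0.345 0 0 0 1"

```text
clock: 45.83
eef_pos: [453.1, 23.8, 48.8]
tool_rot: [3.14, -0.002, 0.778]
force: [-0.4, 0.1, 7.0]
width: 46.3
gripper_force: 62.3
```

Request:
move_arm:
  rows: "0 0 -0.08 0 0 0 1;0 0 -0.18 0 0 0 1;0 0 -0.28 0 0 0 1;0 0 -0.38 0 0 0 1;0 0 -0.45 0 0 0 1;0 0 -0.45 0 0 0 1;0 0 -0.45 0 0 0 1;0 0 -0.45 0 0 0 1"

```text
clock: 46.5
eef_pos: [451.6, 24.5, 182.1]
tool_rot: [-3.141, 0.0, 0.779]
force: [-0.7, -0.5, -2.5]
width: 46.2
gripper_force: 62.4
```

```bash
python3 -c "
from h import *
s=read_state();print(s['eef_pos'],s['width'],s['gripper_force']);go([473.4,-242.6,180],45)"
```

```text
[451.64  24.45 182.11] 46.16816959598615 62.42494296398945
shift [-0.57  0.68  0.01] turn [-0.  0. -0.] rows~5.9
```

Request:
move_arm:
  rows: "-0.07 0.09 0 0 0 0 1;-0.15 0.18 0 0 0 0 1;-0.23 0.28 0 0 0 0 1;-0.31 0.37 0 0 0 0 1;-0.4 0.48 0 0 0 0 1;-0.48 0.58 0 0 0 0 1;-0.57 0.68 0 0 0 0 1;-0.57 0.68 0.1 0 0 0 1;-0.57 0.68 0.2 0 0 0 1;-0.57 0.68 0.25 0 0 0 1;-0.57 0.68 0.25 0 0 0 1;-0.57 0.68 0.25 0 0 0 1"

```text
clock: 47.5
eef_pos: [472.4, -241.1, 105.9]
tool_rot: [-3.138, 0.001, 0.777]
force: [0.1, -0.6, -0.3]
width: 46.1
gripper_force: 62.4
```

Request:
move_arm:
  rows: "0 0 0 0 0 0 1;0 0 0 0 0 0 1;0 0 0 0 0 0 1;0 0 0 0 0 0 1"

```text
clock: 47.83
eef_pos: [474.3, -241.5, 108.5]
tool_rot: [3.14, -0.001, 0.779]
force: [0.6, 0.1, -0.9]
width: 46.3
gripper_force: 62.4
```

```bash
python3 -c "
from h import *
s=read_state();print(s['eef_pos'],s['width'],s['gripper_force']);go([473.4,-242,52],45)"
```

```text
[ 474.34 -241.46  108.48] 46.279429339085205 62.37370997085236
shift [-0.   -0.    0.19] turn [ 0. -0. -0.] rows~1.6
```

Request:
move_arm:
  rows: "-0.002 -0.001 0.03 0 0 0 1;-0.002 -0.001 0.06 0 0 0 1;-0.002 -0.001 0.09 0 0 0 1;-0.002 -0.001 0.12 0 0 0 1;-0.002 -0.001 0.15 0 0 0 1;-0.002 -0.001 0.175 0 0 0 1;-0.002 -0.001 0.185 0 0 0 1;-0.002 -0.001 0.185 0 0 0 1"

```text
clock: 48.5
eef_pos: [472.7, -241.5, 53.2]
tool_rot: [-3.14, -0.002, 0.778]
force: [-3.9, 3.1, 17.9]
width: 46.2
gripper_force: 65.6
```

Request:
move_arm:
  rows: "0 0 0 0 0 0 -0.45;0 0 0 0 0 0 -0.45;0 0 0 0 0 0 -0.45;0 0 0 0 0 0 -0.45;0 0 -0.06 0 0 0 -0.45;0 0 -0.16 0 0 0 -0.45;0 0 -0.27 0 0 0 -0.45;0 0 -0.38 0 0 0 -0.45;0 0 -0.5 0 0 0 -0.45;0 0 -0.6 0 0 0 -0.45;0 -0.1 -0.7 0 0 0 -0.45;0 -0.2 -0.7 0 0 0 -0.45"

```text
clock: 49.5
eef_pos: [433.6, -201.6, 266.4]
tool_rot: [3.132, -0.003, 0.777]
force: [0.9, -0.6, -0.7]
width: 61.9
gripper_force: 0.0
```

Request:
move_arm:
  rows: "0.1 -0.1 0 0 0 0 -0.45;0.2 -0.2 0 0 0 0 -0.45;0.3 -0.3 0 0 0 0 -0.45;0.4 -0.4 0 0 0 0 -0.45;0.4 -0.4 0 0 0 0 -0.45;0.4 -0.4 0 0 0 0 -0.45"

```text
clock: 50.0
eef_pos: [432.1, -25.9, 261.7]
tool_rot: [-3.14, 0.0, 0.786]
force: [0.1, -1.4, 0.1]
width: 62.0
gripper_force: 0.0
```

```bash
python3 - <<'E'
from h import *
print(read_state()['eef_pos'])
a=snap('scene','s20')['im'][70:270,110:430];b=snap('side','sd20')['im'][90:315,100:420]
f=lambda i,h:cv2.resize(i,(400,h),interpolation=cv2.INTER_CUBIC)
a=cv2.resize(a,(480,300),interpolation=cv2.INTER_CUBIC);b=cv2.resize(b,(427,300),interpolation=cv2.INTER_CUBIC)
b=cv2.copyMakeBorder(b,0,0,0,53,cv2.BORDER_CONSTANT);cv2.imwrite('pics/fin.png',np.vstack([a,b]))
E
```

```text
[432.11 -25.9  261.71]
```

View pics/fin.png

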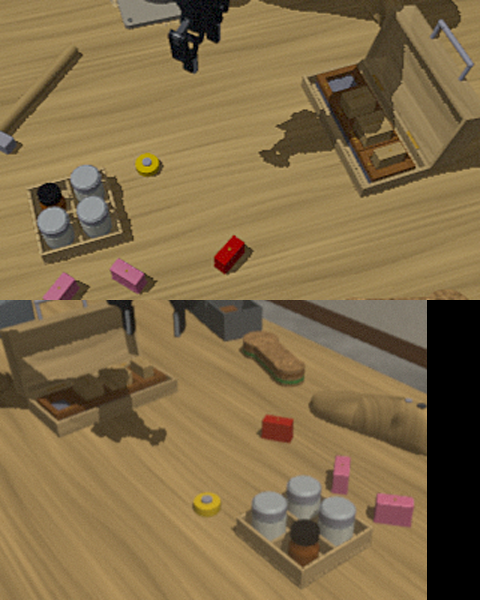

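The final views show all three tins upright beside the jar, the heels in the case, and the reel and look-alikes untouched. One last numeric check of the lid against its stop.

```bash
python3 - <<'E'
from h import *
c=snap('scene');e=np.array([.9985,.054,0]);u=np.array([-.054,.9985,0]);h=np.array([466.4,329,30])
for a in(1.6,1.7,1.8):
  t=np.arctan2(40,165)+a; m=h-u*169.8*np.cos(t)+np.array([0,0,169.8*np.sin(t)])
  print(a,m,proj(c,m-50*e),proj(c,m+50*e))
print('seen (401,85) (421,121)')
E
```

```text
1.6 [463.98 373.74 193.78] (np.float64(394.3749123497796), np.float64(83.61941118598352)) (np.float64(413.9949710298844), np.float64(112.03894420988885))
1.7 [463.11 389.84 188.49] (np.float64(399.4661523375372), np.float64(83.5904468545913)) (np.float64(419.1739070013733), np.float64(111.81940072713208))
1.8 [462.27 405.34 181.62] (np.float64(404.11987623601476), np.float64(84.06174553959694)) (np.float64(423.87440424118654), np.float64(112.09399571329325))
seen (401,85) (421,121)
```

```bash
python3 - <<'E'
from h import *
for n,box in(('scene',(380,60,450,150)),('side',(100,60,260,180))):
    c=snap(n);x0,y0,x1,y1=box;r=c['im'][y0:y1,x0:x1];hsv=cv2.cvtColor(r,cv2.COLOR_BGR2HSV)
    m=cv2.inRange(hsv,(105,15,60),(130,120,255));k,l,st,ce=cv2.connectedComponentsWithStats(m)
    for i in range(1,k):
        if st[i][4]>20: print(n,st[i]+[x0,y0,0,0,0]); 
    if n=='scene':
        for v in range(y0,y1,4):
            q=np.where(m[v-y0])[0]+x0
            if len(q): print(v,q.min(),q.max())
    e=np.array([.9985,.054,0]);u=np.array([-.054,.9985,0]);h=np.array([466.4,329,30])
    for a in(1.7,1.8):
        t=np.arctan2(40,165)+a; mm=h-u*169.8*np.cos(t)+np.array([0,0,169.8*np.sin(t)]); print(n,a,np.array(proj(c,mm-50*e)),np.array(proj(c,mm+50*e)))
E
```

```text
scene [397  84  28  40 135]
84 403 404
88 401 407
92 399 410
96 410 413
100 413 416
104 416 418
108 419 421
112 422 424
116 420 422
120 418 419
scene 1.7 [399.47  83.59] [419.17 111.82]
scene 1.8 [404.12  84.06] [423.87 112.09]
side 1.7 [128.76  89.67] [163.07  80.81]
side 1.8 [126.62  90.61] [160.64  81.82]
```

The handle lies at (403.5,84) to (423.5,112), which matches a lid angle of 1.8 rad, so it rests on its stop.

```bash
python3 -c "
from cell import *
print(finish_job())"
```

```text
the job is handed in; nothing more can be done
None
```

The job is handed in: the lid rests open on its stop, heels 1, 3 and 4 are seated in their own slots (heel 2 was not on the bench), the three tins stand upright one to a cell beside the jar, and the reel and look-alikes were left alone.

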